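Press a bush into a connecting rod with a hand screw press

TASK

Slide the small end of the connecting rod into the nest of the little screw press until it is up against the stop, then wind the T-handle clockwise, about half a turn at a time from either end of its bar, to press the bush fully home, flush with the rod. Stop as soon as you feel it bottom, without forcing it, then wind the handle back until the ram is clear of the bush, leaving the rod in the nest. Push the bush only with the press, not with the gripper.

Things in the scene. Friction and masses are not known exactly. Their poses are not given: they have to be found in the camera images.
- press: small grey screw press bolted on the bench, at its left. Origin on the ram's upright axis, underside of the bed; z up, +x to its back, -x to its open front. Bed: 12 mm thick, 92 wide, from 150 mm in front of the ram axis to 75 behind it. A column at the back (x over 43 mm) carries a head 56 mm wide, x -25 to 75, 101 to 206 mm high. The rod goes in from the front, with its big end left sticking out
- nest (a point): point on the ram axis on the bed's top face (12 mm above the press's origin), axes as the press. The nest is a U of two steel cheeks 31 mm apart and an end stop whose face is 14.5 mm behind this point; the cheeks are 14 mm high and start 18 mm in front of it, with a flared mouth reaching to 36 mm in front of it
- guide (a point): point on the ram axis at the head's underside, 101 mm above the press's origin. The ram hangs out of it with a round foot 15 mm across, whose underside starts 52 to 62 mm above the press's origin (set anew each time by its lock nut, not measured). The foot is sprung, giving 1 mm for each 12 N, and never turns. It must never press on the bush with more than 60 N
- bar (a point): centre of the T-handle's round bar, 240 mm above the press's underside, on the ram axis; x along the bar, z up. The bar is 10 mm thick, level, 70 mm long each way; hub 30 mm across, 14 mm above and below it. At the start it lies across the press within 0.3 rad. It stays at this height. Clockwise from above lowers the ram 40 mm a turn (stop 7 rad below the top), the other way lifts it
- bar_end (a point): centre of the 17 mm black ball on one end of the bar, 72 mm from the axis; the other end has the same. Grip or push the bar 25 to 60 mm from the axis. Torque to turn: 0.06 N m of screw friction, plus 0.064 for each 10 N on the bush. The bush slides at about 20 N (0.19 N m in all); then torque rises as it bottoms; 60 N is 0.44 N m. Foot to rod's top face: 3.1 to 4.8 rad from the start
- rod_grip (a point): point on the connecting rod's beam, half-way up, to grip across (beam 24 mm wide, 14 thick, 3 to 17 mm above the rod's underside). The rod is grey steel, 156 mm long, 20 thick, about 0.4 kg, flat on the bench at the right, small end pointing to the robot's right. y axis along the rod from small to big end, z up. The big end (ring 54 mm across, bolts beside it) ends 66 mm behind this point
- rod_eye (a point): centre of the top face of the rod's small end (a round eye 28 mm across, 20 mm thick), 76 mm from rod_grip; axes as rod_grip. Seated in the nest it is above nest within 4 mm, 20 mm higher
- bush: brass-coloured round bush 16 mm across, started in the rod's small eye and standing 8 to 12 mm proud of it. Origin at the centre of its top face, z up. It only slides down into the eye, against about 20 N of friction; when home its top is flush with the eye's top face (rod_eye), where it bottoms

How it is judged:
By the outcome, as a careful person would: the job done as asked, in the order asked, and still so for the second after the job is handed in, with the robot touching nothing.
It also fails if it takes over 72 s, if anything falls off the work surface, if the arm or the gripper's body presses on something with over 40 N, if the wrist force passes 120 N, or if a joint passes its speed limit or range.

ROBOT

A 7-joint arm with a two-finger parallel gripper is mounted at the origin on a cart in front of the work surface, level with it; the furniture and walls round the work are solid. World frame = base frame: x ahead of the robot, y to its left, z up, the work surface at z = 0. Lengths are in m, angles in rad, forces in N, time in s.
With the tool pointing down it reaches from about 0.4 to 0.85 m from the base axis. Payload 10.4 kg.
Tool frame: the origin (TCP) lies midway between the tips of the shut fingers; the grasp point (between the pads) lies 19 mm behind it; z points along the fingers, x is the direction in which the jaws open and shut, and the axes are right-handed (so a half turn about z gives the same grasp; the last joint's range is limited). The gripper opens to 85 mm and grips with 20 to 120 N. Pads are 22 mm wide; open, the fingers measure 114 mm over their backs; the gripper's body (76 mm by 85 mm) begins 54 mm behind the grasp point. The pads swing forward as they close: fully open they stand 13 mm farther back than shut.
Start: joints at [1.099, 0.332, -0.065, 1.46, 0.022, 1.35, -0.088], TCP at [0.271, -0.563, 0.21] pointing down, gripper open.
Joint ranges: [-2.6, 2.6], [-0.5, 2.12], [-1.47, 1.34], [0.16, 2.42], [-1.27, 4.41], [0.06, 2.06], [-2.6, 2.6]. Speed limits (rad/s): [2.22, 2.22, 2.79, 2.79, 3.14, 3.14, 3.14].

INTERFACE

Orientations are given as a unit quaternion [x, y, z, w].
In Python, from workcell import telemetry, eyes, order gives the robot as it stands.
- The arm moves only by the tool servo_tool, never from a script. Its argument "deltas" is a list of rows, each a list of 3 entries, a list of its own where there are three numbers: the shift along the tool's x, y, z in cm, then the turn about the tool's z in rad, then the finger opening in cm, from 0 to 8.54. A call has 1 to 12 rows; each row shifts and turns the pose as measured when the row begins, along the tool's axes as they then stand; what a row does not reach is not made up. A row lasts 1/12 s, in which the tool goes at most 41.7 mm and 7.16 degrees, less where a joint would pass 70% of its speed; a pose out of reach is approached as far as the arm can. A call is refused whole if a number of a shift passes 4.17 or a number of a turn 0.125, either way. A call with a gripper value outside its range is refused whole. The fingers move at their own pace and stop on an object; "force" is the grip in N (left out, the last holds). Time passes only in rows, so rows that do not move let the fingers close. It gives the time, the measured TCP pose, the force and the opening at its end, in the units of the state.
- telemetry.get_obs(): the state, without advancing time (a new reading comes with each control period).
- eyes.camera(name): name is "side" or "top" or "wrist"; returns (picture, depth): 400x640x3 uint8, blue, green, red; 400x640 float32, m along the optical axis (not along the pixel's ray), 0 where there is no reading.
- eyes.calibration(name): a dict with "fx", "fy", "cx", "cy" (pixels), "distortion" ([k1, k2, p1, p2, k3] as OpenCV has them; the pictures are not rectified), "rvec" (rotation vector, rad) and "tvec" (3), from world to camera coordinates, as OpenCV has them. Camera axes: x right, y down, z forward; pixel columns grow to the right and rows downward; lengths in m; the calibration is good to about 2 mm. A picture is of the moment at which its call begins: read the wrist's pose just before it. calibration takes no time and is no camera call; for the wrist camera it gives the pose at the moment of the call.
- order.hand_in(): hands the job in, once; it reports no verdict.
The state is a dict: "clock": time; "joint_pos": joint angles; "joint_velocities": joint speeds; "tau": joint torques, N m; "position": TCP position; "ee_rot": TCP orientation; "ft_force": force on the tool from outside, world axes, zero at the start; "torque": the same for the moment, N m; "grip_width": opening from 0.0 (shut) to 1.0 (fully open).
Only numpy, scipy, OpenCV 4.12 (cv2) and the standard library are available. Lean on these libraries where they do the work, as an engineer would, in place of code of your own. Each camera call takes 0.05 s, during which the arm holds its last target. There are 200 camera calls.

## Working session

There is one attempt and no reset: what is moved stays moved. The work goes in short steps, Python scripts to look and compute and a tool call to move; the robot and the scene stay as the last step left them, time stands still between calls to the robot, and variables do not carry over. Pictures are saved under pics/ and viewed, about 8 in all and at most 12, crops included, and the job is handed in when it is done.

Besides the shell and the picture viewer there is one more tool, called after "Emit:" by a JSON object that holds its "op" and its "data", one argument or row to a line. servo_tool: Moves the arm, as the interface text tells. Its arguments: {"type":"object","properties":{"deltas":{"type":"array"},"force":{"type":"number"}},"required":["deltas"]}

```bash
mkdir -p pics; ls
cat > h.py <<'E'
import numpy as np, cv2
from workcell import telemetry, eyes, order
from scipy.spatial.transform import Rotation as R
def cal(n):
    c=eyes.calibration(n); K=np.array([[c['fx'],0,c['cx']],[0,c['fy'],c['cy']],[0,0,1]]); return K,np.array(c['distortion']),np.array(c['rvec'],float).ravel(),np.array(c['tvec'],float).ravel()
def ray(C,u,v):
    K,d,r,t=C; p=cv2.undistortPoints(np.array([[[u,v]]],float),K,d)[0,0]; M=R.from_rotvec(r).as_matrix()
    return -M.T@t, M.T@np.array([p[0],p[1],1])
def atdepth(C,u,v,z): o,w=ray(C,u,v); return o+z*w
def atz(C,u,v,z): o,w=ray(C,u,v); return o+(z-o[2])/w[2]*w
def proj(C,P): return cv2.projectPoints(np.array(P,float).reshape(-1,3),C[2],C[3],C[0],C[1])[0][:,0]
def st():
    s=telemetry.get_obs(); print({k:np.round(s[k],4).tolist() for k in('clock','joint_pos','position','ee_rot','ft_force','torque','grip_width')}); return s
E
python3 - <<'E'
from h import *
st()
for n in('side','top'):
    p,d=eyes.camera(n); cv2.imwrite(f'pics/{n}0.png',p); np.save(f'pics/{n}0.npy',d); C=cal(n); np.save(f'pics/{n}C.npy',np.array(C,dtype=object),allow_pickle=True)
    print(n,ray(C,320,200))
E
```

```text
pics
{'clock': 0.0, 'joint_pos': [1.0994, 0.3329, -0.0647, 1.461, 0.0216, 1.3499, -0.0885], 'position': [0.271, -0.5627, 0.2091], 'ee_rot': [0.8467, -0.532, -0.0006, -0.0004], 'ft_force': [0.0175, 0.2996, -0.5994], 'torque': [-0.007, -0.0102, -0.0123], 'grip_width': 0.9986}
side (array([0.23415486, 1.42474813, 0.90868139]), array([ 0.13060356, -0.88501861, -0.4473693 ]))
top (array([-0.55202542, -0.03403953,  1.41117793]), array([ 0.63302051,  0.01650015, -0.7740655 ]))
```

View pics/side0.png

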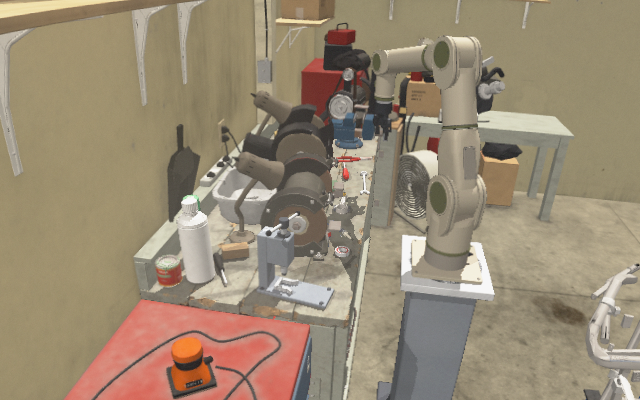

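View pics/top0.png

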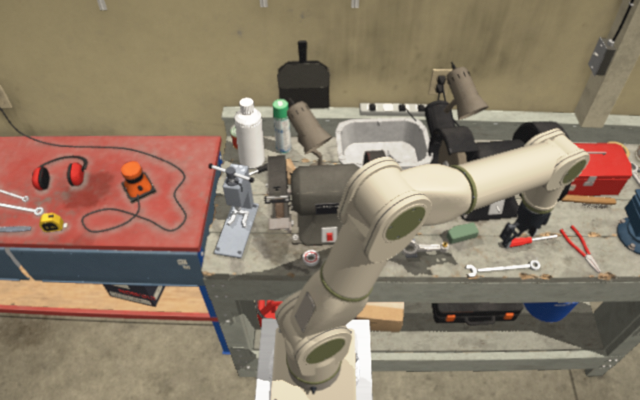

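The side picture shows the press at about (290,270). The top picture shows it at (237,205), with what looks like the rod near (425,247), half hidden behind the arm. I'll enlarge those areas.

Run:
```python
from h import *
t=cv2.imread('pics/top0.png'); s=cv2.imread('pics/side0.png')
f=lambda im,x,y,w,h,k:cv2.resize(im[y:y+h,x:x+w],None,fx=k,fy=k,interpolation=cv2.INTER_CUBIC)
a=f(t,200,150,80,110,5); b=f(t,390,220,80,50,5); c=f(s,245,205,100,110,4); d=f(s,320,180,60,80,4)[:250]
W=np.zeros((600,800,3),np.uint8)
W[:550,:400]=a; W[:250,400:800]=b; W[250:600,400:800]=c[:350]
cv2.imwrite('pics/crop1.png',W)
# scene positions from depth
for n,pts in (('top',[(237,205),(212,167),(410,247),(445,247),(300,200),(430,150),(320,257)]),('side',[(290,270),(340,205),(280,225),(345,250)])):
    C=tuple(np.load(f'pics/{n}C.npy',allow_pickle=True)); D=np.load(f'pics/{n}0.npy')
    for u,v in pts: print(n,u,v,np.round(atdepth(C,u,v,D[v,u]),3))
```

```text
top 237 205 [0.483 0.259 0.115]
top 212 167 [0.532 0.327 0.24 ]
top 410 247 [ 0.411 -0.304 -0.005]
top 445 247 [ 0.398 -0.415  0.016]
top 300 200 [0.433 0.052 0.205]
top 430 150 [ 0.71  -0.38   0.147]
top 320 257 [ 0.364 -0.009  0.001]
side 290 270 [0.513 0.166 0.002]
side 340 205 [ 0.405 -0.309  0.018]
side 280 225 [0.515 0.287 0.241]
side 345 250 [0.347 0.013 0.007]
```

View pics/crop1.png

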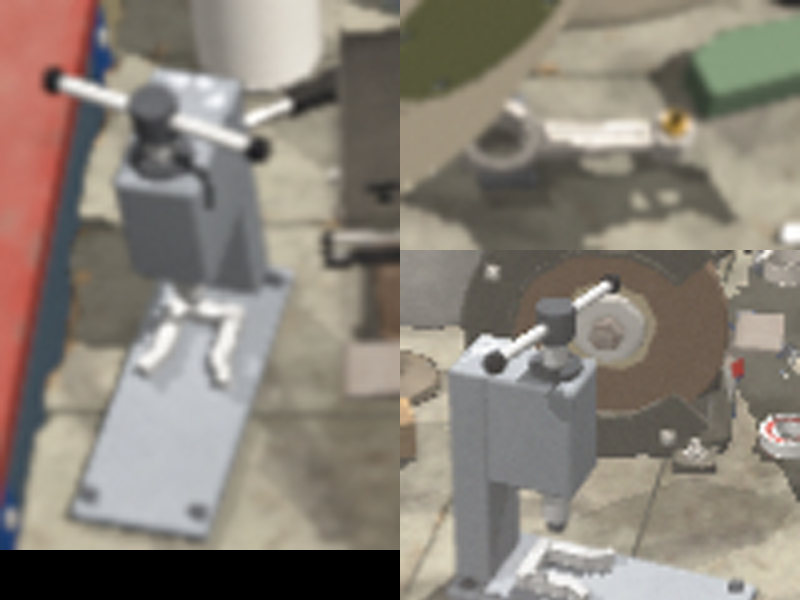

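The crop shows the handle balls at top pixels (210.4,166) and (252,179.8), and side pixels (268.8,233) and (298,213.5). The bed's front corners are at top (214.4,253.6) and (241,257). The brass bush is at top (445,244.6) and the big end near (411,250).

```bash
cat >> h.py <<'E'
def tri(*obs):
    A=np.zeros((3,3));b=np.zeros(3)
    L=[]
    for C,u,v in obs:
        o,w=ray(C,u,v); w=w/np.linalg.norm(w); P=np.eye(3)-np.outer(w,w); A+=P;b+=P@o; L.append((P,o))
    x=np.linalg.solve(A,b); return x,[np.linalg.norm(P@(x-o)) for P,o in L]
def load(n): return tuple(np.load(f'pics/{n}C.npy',allow_pickle=True))
E
python3 - <<'E'
from h import *
T,S=load('top'),load('side')
a=tri((T,210.4,166),(S,268.75,233)); b=tri((T,252,179.8),(S,298,213.5)); print('balls',a,b)
m=(a[0]+b[0])/2; d=a[0]-b[0]; print('axis',m,'len',np.linalg.norm(d),'bar yaw',np.arctan2(d[1],d[0]))
print('top only z=.24',atz(T,210.4,166,.24),atz(T,252,179.8,.24))
for uv in [(214.4,253.6),(241,257),(258.6,205)]: print('bed',atz(T,*uv,.012))
for uv in [(215.5,248.6),(239.6,252.6)]: print('bolt',atz(T,*uv,.014))
print('bush',atz(T,445,244.6,.03),'big',atz(T,411,250,.02))
E
```

```text
balls (array([0.53699621, 0.33285545, 0.23861541]), [np.float64(0.0004393989336476006), np.float64(0.0004393989336477407)]) (array([0.48213447, 0.19790769, 0.23670082]), [np.float64(0.0014474068912204954), np.float64(0.0014474068912203868)])
axis [0.50956534 0.26538157 0.23765812] len 0.14568587909609865 bar yaw 1.184664313917407
top only z=.24 [0.5362986  0.33242895 0.24      ] [0.48111736 0.19715722 0.24      ]
bed [0.36367365 0.33204762 0.012     ]
bed [0.35246685 0.24422779 0.012     ]
bed [0.56661746 0.20737505 0.012     ]
bolt [0.38177263 0.33070331 0.014     ]
bolt [0.36789843 0.25024725 0.014     ]
bush [ 0.39776213 -0.41210103  0.03      ] big [ 0.38238469 -0.30139073  0.02      ]
```

Emit:
{"op": "servo_tool", "data": {
  "deltas": [
    [[-1.9, -2.5, -1], 0, 8.5],
    [[-1.9, -2.5, -1], 0, 8.5],
    [[-1.9, -2.5, -1], 0, 8.5],
    [[-1.9, -2.5, -0.5], 0, 8.5],
    [[-1.9, -2.5, 0], 0, 8.5],
    [[-1.9, -2.5, 0], 0, 8.5],
    [[-1.9, -2.5, 0], 0, 8.5],
    [[-1.9, -2.5, 0], 0, 8.5]
  ]
}}

```text
clock: 0.77
position: [0.3832, -0.3353, 0.241]
ee_rot: [0.843, -0.538, -0.005, 0.0]
ft_force: [0.5, -0.7, -0.3]
grip_width: 0.991
```

Emit:
{"op": "servo_tool", "data": {
  "deltas": [
    [[0, 0, 0], -0.125, 8.5],
    [[0, 0, 0], -0.125, 8.5],
    [[0, 0, 0], -0.125, 8.5],
    [[0, 0, 0], -0.125, 8.5],
    [[0, 0, 0], -0.125, 8.5],
    [[0, 0, 0], -0.125, 8.5],
    [[0, 0, 0], -0.125, 8.5],
    [[0, 0, 0], -0.125, 8.5],
    [[0, 0, 0], -0.125, 8.5],
    [[0, 0, 0], -0.125, 8.5],
    [[0, 0, 0], 0, 8.5]
  ]
}}

```text
clock: 1.68
position: [0.387, -0.324, 0.2382]
ee_rot: [0.998, 0.063, -0.005, -0.005]
ft_force: [0.1, -0.6, 0.2]
grip_width: 0.995
```

Run:
```python
from h import *
st()
C=cal('wrist'); p,d=eyes.camera('wrist'); cv2.imwrite('pics/w1.png',p); np.save('pics/w1.npy',d); np.save('pics/w1C.npy',np.array(C,dtype=object)); print(ray(C,320,200))
# obstacles: highest points near press & rod from top depth
T=load('top');D=np.load('pics/top0.npy');S=load('side');DS=np.load('pics/side0.npy')
for nm,C,D in(('top',T,D),('side',S,DS)):
    v,u=np.mgrid[0:400:2,0:640:2]; z=D[::2,::2]
    q=cv2.undistortPoints(np.stack([u.ravel(),v.ravel()],1).astype(float)[:,None],C[0],C[1])[:,0]; M=R.from_rotvec(C[2]).as_matrix()
    P=(np.c_[q,np.ones(len(q))]*z.reshape(-1,1)-C[3])@M; P=P[z.ravel()>0]
    for cx in np.arange(.3,.75,.06):
        print(nm,round(cx,2),[ (round(float(P[m][:,2].max()),2) if (m:=(abs(P[:,0]-cx)<.03)&(abs(P[:,1]-cy)<.03)).any() else None) for cy in np.arange(.06,.43,.06)])
```

```text
{'clock': 1.6833, 'joint_pos': [0.8847, 0.0802, -0.2918, 1.7039, 0.0218, 1.3759, 0.7159], 'position': [0.387, -0.324, 0.2382], 'ee_rot': [0.998, 0.0633, -0.0054, -0.0052], 'ft_force': [0.0892, -0.5585, 0.2473], 'torque': [0.0344, -0.0278, -0.0215], 'grip_width': 0.9947}
(array([ 0.37919123, -0.24990297,  0.40267003]), array([ 0.046419  , -0.28562226, -0.95742167]))
top 0.3 [0.0, 0.01, 0.01, 0.0, 0.0, 0.0, -0.9]
top 0.36 [0.26, 0.26, 0.26, 0.02, 0.02, 0.01, -0.2]
top 0.42 [0.26, 0.28, 0.26, 0.02, 0.02, 0.01, -0.0]
top 0.48 [0.24, 0.28, 0.25, 0.26, 0.26, 0.01, -0.0]
top 0.54 [0.29, 0.28, 0.27, 0.26, 0.25, 0.25, -0.0]
top 0.6 [0.33, 0.22, 0.01, 0.2, 0.21, 0.01, -0.0]
top 0.66 [0.37, 0.35, 0.0, 0.01, None, 0.01, -0.0]
top 0.72 [0.37, 0.36, 0.02, 0.17, 0.05, 0.0, -0.0]
side 0.3 [0.0, 0.0, 0.0, -0.0, 0.0, 0.0, None]
side 0.36 [0.16, 0.26, 0.26, 0.02, 0.02, 0.01, None]
side 0.42 [0.26, 0.28, 0.26, 0.01, 0.01, 0.01, -0.01]
side 0.48 [0.27, 0.28, 0.28, 0.25, 0.25, 0.0, -0.01]
side 0.54 [-0.01, 0.28, 0.28, 0.25, 0.25, 0.24, -0.01]
side 0.6 [0.33, 0.25, 0.25, 0.2, 0.2, 0.0, -0.01]
side 0.66 [0.37, 0.35, 0.0, 0.0, 0.0, 0.0, 0.85]
side 0.72 [0.37, 0.36, 0.84, 0.08, 0.05, 0.0, -0.01]
```

View pics/w1.png

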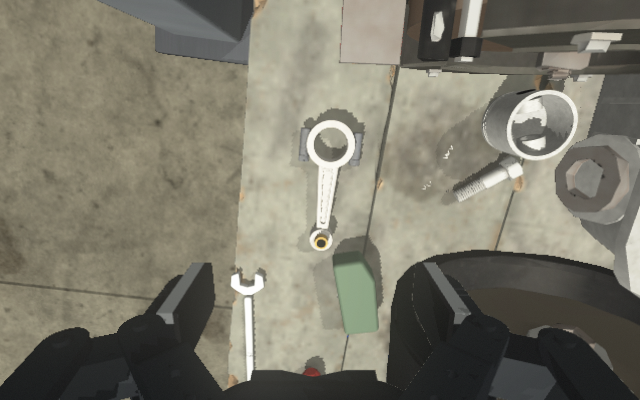

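The wrist view shows the bush at (321,242), the eye at (321,239) and the big ring at (331,144). The ground beside the beam is clear. A dark disc sits at the lower right, around (480,265).

Run:
```python
from h import *
W=load('w1');D=np.load('pics/w1.npy'); p=cv2.imread('pics/w1.png')
for n,u,v in (('bush',321,242),('eyering',313,238),('beam',327,180),('ringtop',331,123),('ringL',309,144),('ringR',351,144),('disc',430,290),('disc2',480,258),('bench',290,200),('box',357,290)):
    print(n,np.round(atdepth(W,u,v,D[v,u]),4))
print('eye',atz(W,321,239.5,.02),'big',atz(W,331,144,.02), 'bush30',atz(W,321,242,.03))
e=atz(W,321,239.5,.02);b=atz(W,331,144,.02);d=(b-e)[:2];print('L',np.linalg.norm(d),'yaw y',np.arctan2(d[1],d[0]))
d/=np.linalg.norm(d);print('grip',e[:2]+.076*d)
# grinder edge near press
for nm in('top','side'):
    C=load(nm);D=np.load(f'pics/{nm}0.npy');v,u=np.mgrid[0:400,0:640]
    q=cv2.undistortPoints(np.stack([u.ravel(),v.ravel()],1).astype(float)[:,None],C[0],C[1])[:,0]; M=R.from_rotvec(C[2]).as_matrix()
    P=(np.c_[q,np.ones(len(q))]*D.reshape(-1,1)-C[3])@M
    m=(D.ravel()>0)&(P[:,2]>.05)&(P[:,2]<.35)&(P[:,1]<.24)&(P[:,1]>.05)
    for x in np.arange(.3,.66,.03):
        k=m&(abs(P[:,0]-x)<.015); print(nm,round(x,2),'ymax',P[k][:,1].max().round(3) if k.any() else None,'zmax y>.12',P[k&(P[:,1]>.12)][:,2].max().round(3) if (k&(P[:,1]>.12)).any() else None)
```

```text
bush [ 0.4053 -0.4122  0.0295]
eyering [ 0.3958 -0.4129  0.0188]
beam [ 0.4029 -0.3409  0.0135]
ringtop [ 0.3981 -0.276   0.0185]
ringL [ 0.3771 -0.3014  0.0204]
ringR [ 0.4233 -0.2957  0.0185]
disc [ 0.4292 -0.3122  0.2908]
disc2 [ 0.5774 -0.3952  0.0592]
bench [ 0.3623 -0.3751 -0.0011]
box [ 0.4563 -0.4663  0.0352]
eye [ 0.40549492 -0.41309483  0.02      ] big [ 0.40125242 -0.29834519  0.02      ] bush30 [ 0.40522971 -0.41197691  0.03      ]
L 0.11482803473970425 yaw y 1.6077512991800378
grip [ 0.40268698 -0.33714672]
top 0.3 ymax None zmax y>.12 None
top 0.33 ymax None zmax y>.12 None
top 0.36 ymax 0.143 zmax y>.12 0.171
top 0.39 ymax 0.152 zmax y>.12 0.266
top 0.42 ymax 0.143 zmax y>.12 0.283
top 0.45 ymax 0.15 zmax y>.12 0.279
top 0.48 ymax 0.24 zmax y>.12 0.283
top 0.51 ymax 0.24 zmax y>.12 0.283
top 0.54 ymax 0.24 zmax y>.12 0.276
top 0.57 ymax 0.24 zmax y>.12 0.261
top 0.6 ymax 0.162 zmax y>.12 0.222
top 0.63 ymax 0.079 zmax y>.12 None
top 0.66 ymax 0.098 zmax y>.12 None
side 0.3 ymax None zmax y>.12 None
side 0.33 ymax None zmax y>.12 None
side 0.36 ymax 0.152 zmax y>.12 0.169
side 0.39 ymax 0.157 zmax y>.12 0.266
side 0.42 ymax 0.151 zmax y>.12 0.283
side 0.45 ymax 0.162 zmax y>.12 0.277
side 0.48 ymax 0.24 zmax y>.12 0.28
side 0.51 ymax 0.239 zmax y>.12 0.28
side 0.54 ymax 0.24 zmax y>.12 0.277
side 0.57 ymax 0.24 zmax y>.12 0.264
side 0.6 ymax 0.168 zmax y>.12 0.24
side 0.63 ymax 0.087 zmax y>.12 None
side 0.66 ymax 0.104 zmax y>.12 None
```

Run:
```python
from h import *
W=load('w1');D=np.load('pics/w1.npy')
for u,v in ((400,300),(410,275),(440,258),(480,252),(520,255)): print(np.round(atdepth(W,u,v,D[v+4,u+4]),3))
```

```text
[ 0.47  -0.404  0.149]
[ 0.428 -0.317  0.272]
[ 0.529 -0.396  0.071]
[ 0.578 -0.39   0.055]
[ 0.619 -0.386  0.059]
```

Emit:
{"op": "servo_tool", "data": {
  "deltas": [
    [[0.5, 0.4, 2], 0.045, 8.5],
    [[0.5, 0.4, 3], 0.045, 8.5],
    [[0.5, 0.5, 3], 0, 8.5]
  ]
}}

```text
clock: 1.98
position: [0.405, -0.3376, 0.1623]
ee_rot: [1.0, 0.005, -0.001, -0.001]
ft_force: [-0.1, -0.1, 0.3]
grip_width: 0.994
```

Emit:
{"op": "servo_tool", "data": {
  "deltas": [
    [[-0.1, 0, 3], -0.02, 7],
    [[-0.1, 0, 3], 0, 6],
    [[0, 0, 3], 0, 6],
    [[0, 0, 3], 0, 6],
    [[0, 0, 2], 0, 6],
    [[0, 0, 0.5], 0, 6],
    [[0, 0, 0], 0, 6]
  ]
}}

```text
clock: 2.57
position: [0.3995, -0.3351, 0.0048]
ee_rot: [1.0, -0.002, -0.004, -0.004]
ft_force: [0.2, 0.3, -0.6]
grip_width: 0.703
```

Run:
```python
from h import *
st()
C=cal('wrist'); p,d=eyes.camera('wrist'); cv2.imwrite('pics/w2.png',p); np.save('pics/w2.npy',d); np.save('pics/w2C.npy',np.array(C,dtype=object))
```

```text
{'clock': 2.5667, 'joint_pos': [0.8492, 0.3489, -0.2723, 1.9178, 0.116, 0.9013, 0.5146], 'position': [0.3995, -0.3351, 0.0048], 'ee_rot': [1.0, -0.0024, -0.0043, -0.0036], 'ft_force': [0.1657, 0.26, -0.5929], 'torque': [-0.0099, -0.014, 0.0389], 'grip_width': 0.7026}
```

View pics/w2.png

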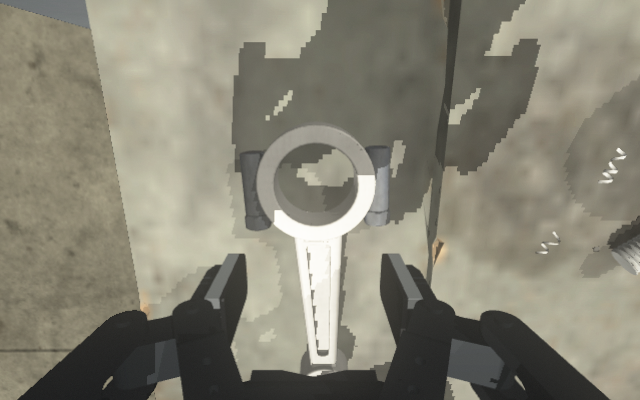

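The beam is centred between the open fingers, with the ring at (316,183), so I'll close on it.

Emit:
{"op": "servo_tool", "data": {
  "deltas": [
    [[0.2, 0.1, 0.1], -0.04, 4.5],
    [[0, 0, 0], 0, 3],
    [[0, 0, 0], 0, 1.5],
    [[0, 0, 0], 0, 1.5],
    [[0, 0, 0], 0, 1.5],
    [[0, 0, 0], 0, 1.5],
    [[0, 0, 0], 0, 1.5]
  ],
  "force": 70
}}

```text
clock: 3.2
position: [0.4054, -0.3394, 0.012]
ee_rot: [1.0, 0.013, -0.0, 0.0]
ft_force: [0.6, 0.5, 0.2]
grip_width: 0.173
```

Emit:
{"op": "servo_tool", "data": {
  "deltas": [
    [[0, 0, -1], 0, 1.5],
    [[0, 0, -2], 0, 1.5],
    [[0, 0, -2], 0, 1.5],
    [[0, 0, -1], 0, 1.5],
    [[0, 0, 0], 0, 1.5]
  ]
}}

```text
clock: 3.62
position: [0.4049, -0.3388, 0.0761]
ee_rot: [1.0, 0.013, -0.001, -0.0]
ft_force: [0.9, -0.2, -0.7]
grip_width: 0.174
```

Run:
```python
from h import *
st()
C=cal('wrist'); p,d=eyes.camera('wrist'); cv2.imwrite('pics/w3.png',p); np.save('pics/w3.npy',d); np.save('pics/w3C.npy',np.array(C,dtype=object))
```

```text
{'clock': 3.6167, 'joint_pos': [0.865, 0.258, -0.2874, 1.859, 0.084, 1.0378, 0.5693], 'position': [0.4049, -0.3388, 0.0761], 'ee_rot': [0.9999, 0.0128, -0.0006, -0.0005], 'ft_force': [0.8574, -0.1839, -0.6749], 'torque': [-0.0188, -0.042, 0.0276], 'grip_width': 0.1741}
```

View pics/w3.png

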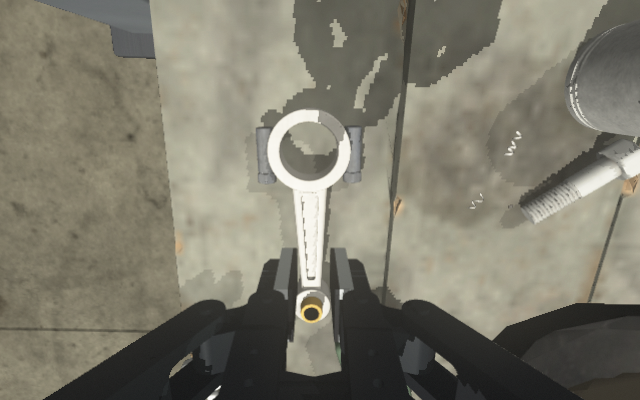

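Run:
```python
from h import *
st()
W=load('w3');D=np.load('pics/w3.npy')
for u,v in ((310,114),(275,148),(345,148),(312,230),(304,300),(200,100)): print(u,v,np.round(atdepth(W,u,v,D[v,u]),4))
e=atz(W,312,305,.02);b=atz(W,310,148,.02);print('z=.02:',e,b,np.linalg.norm(e-b),np.arctan2(b[1]-e[1],b[0]-e[0]))
```

```text
{'clock': 3.6667, 'joint_pos': [0.8648, 0.259, -0.2873, 1.8599, 0.0843, 1.0365, 0.5691], 'position': [0.4047, -0.3387, 0.0752], 'ee_rot': [0.9999, 0.0128, -0.0009, -0.0006], 'ft_force': [0.1225, -0.0268, -0.027], 'torque': [0.0015, -0.0752, -0.0194], 'grip_width': 0.1724}
310 114 [ 0.4013 -0.2757  0.0193]
275 148 [ 0.3795 -0.2972  0.0207]
345 148 [ 0.4242 -0.2963  0.0193]
312 230 [ 0.4045 -0.3558  0.0136]
304 300 [ 0.3999 -0.4087  0.0201]
200 100 [ 0.327  -0.2698 -0.001 ]
z=.02: [ 0.40589399 -0.41280774  0.02      ] [ 0.40174344 -0.29675251  0.02      ] 0.1161294213492181 1.6065447177656353
```

The fingers closed just above the beam and the rod hasn't moved. I'll open and go about 12 mm lower.

Emit:
{"op": "servo_tool", "data": {
  "deltas": [
    [[0, 0, 0], -0.01, 5],
    [[0, 0, 0], 0, 5],
    [[-0.1, 0, 2.5], 0, 5],
    [[0, 0, 2.5], 0, 5],
    [[0, 0, 1.5], 0, 5],
    [[0, 0, 0.5], 0, 5],
    [[0, 0, 0.2], 0, 5],
    [[0, 0, 0], 0, 5],
    [[0, 0, 0], 0, 5]
  ]
}}

```text
clock: 4.42
position: [0.4014, -0.3368, -0.0038]
ee_rot: [1.0, 0.019, -0.003, -0.003]
ft_force: [0.3, -1.1, -0.4]
grip_width: 0.583
```

Emit:
{"op": "servo_tool", "data": {
  "deltas": [
    [[0.1, 0, 0], 0, 4],
    [[0, 0, 0], 0, 3],
    [[0, 0, 0], 0, 1.5],
    [[0, 0, 0], 0, 1.5],
    [[0, 0, 0], 0, 1.5],
    [[0, 0, 0], 0, 1.5],
    [[0, 0, 0], 0, 1.5]
  ],
  "force": 70
}}

```text
clock: 5.0
position: [0.4045, -0.3384, -0.0002]
ee_rot: [1.0, 0.019, -0.001, -0.001]
ft_force: [-0.2, -0.1, -0.4]
grip_width: 0.176
```

Run:
```python
from h import *
s=st()
C=cal('wrist'); p,d=eyes.camera('wrist'); cv2.imwrite('pics/w4.png',p); np.save('pics/w4.npy',d); np.save('pics/w4C.npy',np.array(C,dtype=object))
print('tcp px',proj(C,[s['position'],[s['position'][0],s['position'][1],.019]]))
for u,v in ((290,265),(345,265),(290,285),(340,285),(315,230),(315,290),(310,148)): print(u,v,np.round(atdepth(C,u,v,d[v,u]),4))
cv2.imwrite('pics/w4c.png',cv2.resize(p[100:400,170:470],None,fx=2,fy=2))
```

```text
{'clock': 5.0, 'joint_pos': [0.8516, 0.362, -0.2771, 1.9134, 0.1253, 0.8848, 0.5492], 'position': [0.4045, -0.3384, -0.0002], 'ee_rot': [0.9998, 0.0187, -0.0008, -0.0007], 'ft_force': [-0.1568, -0.122, -0.3525], 'torque': [0.0123, -0.0465, -0.025], 'grip_width': 0.1763}
tcp px [[313.10924351 245.70060729]
 [313.0254278  263.2476719 ]]
290 265 [ 0.395  -0.3282  0.0405]
345 265 [ 0.4168 -0.3271  0.0411]
290 285 [ 0.396  -0.3285  0.0549]
340 285 [ 0.4137 -0.3268  0.0566]
315 230 [ 0.4048 -0.3212  0.0201]
315 290 [ 0.4062 -0.3562  0.0133]
310 148 [ 0.4011 -0.2878 -0.0008]
```

View pics/w4c.png

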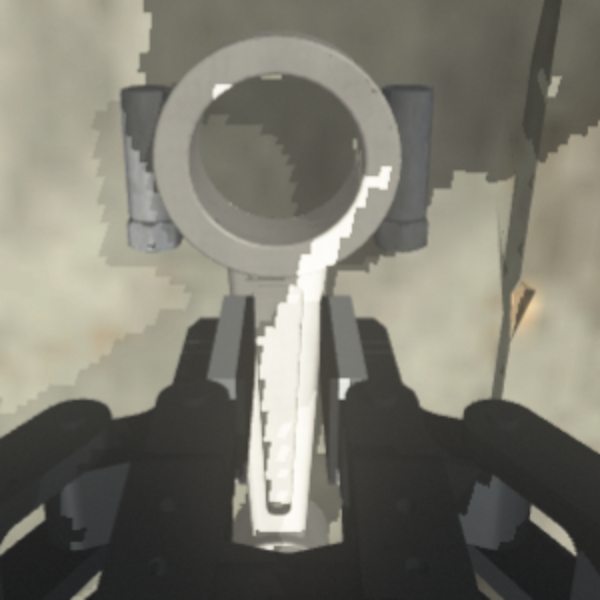

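The pads straddle the line of the beam, with tips at about crop (238,298) and (343,298). They look to be above it, so I'll measure the tip height.

Run:
```python
from h import *
C=load('w4');d=np.load('pics/w4.npy')
for v in (250,252,256,262,270): print(v,[np.round(atdepth(C,u,v,d[v,u]),4).tolist() for u in (285,289,293,340,344)])
for v in (270,300): print([(u,np.round(atdepth(C,u,v,d[v,u]),4).tolist()) for u in range(297,336,4)])
```

```text
250 [[0.3919, -0.3286, 0.0264], [0.3938, -0.3274, 0.0287], [0.3954, -0.3281, 0.027], [0.4158, -0.3271, 0.0275], [0.4175, -0.3268, 0.0281]]
252 [[0.3922, -0.3276, 0.0303], [0.3938, -0.3281, 0.0292], [0.3956, -0.3276, 0.0301], [0.4156, -0.327, 0.0297], [0.4174, -0.3273, 0.0291]]
256 [[0.3925, -0.3279, 0.0334], [0.3941, -0.3279, 0.0334], [0.3958, -0.328, 0.033], [0.4154, -0.3273, 0.0329], [0.4171, -0.3272, 0.033]]
262 [[0.3928, -0.3283, 0.038], [0.3945, -0.3281, 0.0382], [0.3961, -0.3279, 0.0386], [0.415, -0.3273, 0.0383], [0.4167, -0.3275, 0.0379]]
270 [[0.3934, -0.3283, 0.0446], [0.3949, -0.328, 0.0449], [0.3965, -0.3273, 0.0462], [0.4146, -0.3274, 0.0447], [0.4161, -0.3274, 0.0446]]
[(297, [0.3973, -0.3395, 0.0239]), (301, [0.3989, -0.3448, 0.0143]), (305, [0.4008, -0.345, 0.0137]), (309, [0.4028, -0.3452, 0.0133]), (313, [0.4047, -0.345, 0.0134]), (317, [0.4067, -0.3452, 0.013]), (321, [0.4085, -0.343, 0.0168]), (325, [0.4103, -0.3425, 0.0176]), (329, [0.4123, -0.3433, 0.0161]), (333, [0.4119, -0.3276, 0.0444])]
[(297, [0.3975, -0.3595, 0.0175]), (301, [0.3993, -0.3622, 0.0132]), (305, [0.4014, -0.3614, 0.0144]), (309, [0.4034, -0.3621, 0.0132]), (313, [0.4053, -0.361, 0.0147]), (317, [0.4074, -0.3614, 0.014]), (321, [0.4093, -0.3602, 0.0157]), (325, [0.4112, -0.3596, 0.0165]), (329, [0.4145, -0.3713, -0.0013]), (333, [0.4123, -0.3383, 0.0485])]
```

The tips really stand about 26 mm behind the reported TCP, at z≈0.026. I need about 20 mm more depth, so I'll open, go down and recheck against depth and force.

Emit:
{"op": "servo_tool", "data": {
  "deltas": [
    [[0, 0, 0], 0, 4],
    [[0, 0, 0], 0, 4],
    [[-0.1, 0, 0], 0, 4],
    [[0, 0, 0.7], 0, 4],
    [[0, 0, 0.7], 0, 4],
    [[0, 0, 0.4], 0, 4],
    [[0, 0, 0], 0, 4],
    [[0, 0, 0], 0, 4]
  ]
}}

```text
clock: 5.72
position: [0.4028, -0.3381, -0.0209]
ee_rot: [1.0, 0.019, -0.001, -0.001]
ft_force: [0.4, 0.4, 0.1]
grip_width: 0.47
```

Run:
```python
from h import *
s=st()
C=cal('wrist'); p,d=eyes.camera('wrist'); st()
M=R.from_rotvec(C[2]).as_matrix(); v,u=np.mgrid[150:330,230:400]
q=cv2.undistortPoints(np.stack([u.ravel(),v.ravel()],1).astype(float)[:,None],C[0],C[1])[:,0]
z=d[150:330,230:400].reshape(-1,1); P=(np.c_[q,np.ones(len(q))]*z-C[3])@M
k=(abs(P[:,1]+.328)<.003)&(abs(P[:,0]-.404)<.045)
for lo in np.arange(.37,.44,.005):
    kk=k&(abs(P[:,0]-lo)<.0025)&(P[:,2]>.0); print(round(lo,3),P[kk][:,2].min().round(4) if kk.any() else None,kk.sum())
```

```text
{'clock': 5.7167, 'joint_pos': [0.8478, 0.3924, -0.2717, 1.926, 0.1373, 0.8442, 0.5412], 'position': [0.4028, -0.3381, -0.0209], 'ee_rot': [0.9998, 0.0186, -0.0012, -0.0011], 'ft_force': [0.4235, 0.3973, 0.1218], 'torque': [0.0102, 0.0015, 0.0342], 'grip_width': 0.4698}
{'clock': 5.7667, 'joint_pos': [0.8478, 0.3923, -0.2718, 1.9261, 0.1373, 0.8444, 0.5412], 'position': [0.4028, -0.338, -0.0209], 'ee_rot': [0.9998, 0.0187, -0.0013, -0.0011], 'ft_force': [-0.951, 0.4655, 0.4812], 'torque': [-0.0471, -0.0091, -0.0176], 'grip_width': 0.4647}
0.37 None 0
0.375 0.0003 270
0.38 0.0006 1099
0.385 0.0044 186
0.39 0.0132 53
0.395 0.0143 115
0.4 0.0128 80
0.405 0.0124 82
0.41 0.0146 143
0.415 0.0143 29
0.42 0.0536 30
0.425 0.0021 1248
0.43 0.0003 491
0.435 0.0001 234
0.44 0.0002 5
```

Emit:
{"op": "servo_tool", "data": {
  "deltas": [
    [[0, 0, -0.2], 0, 3],
    [[0, 0, 0], 0, 2],
    [[0, 0, 0], 0, 1.2],
    [[0, 0, 0], 0, 1.2],
    [[0, 0, 0], 0, 1.2],
    [[0, 0, 0], 0, 1.2]
  ],
  "force": 70
}}

```text
clock: 6.27
position: [0.4025, -0.3378, -0.0184]
ee_rot: [1.0, 0.019, -0.002, -0.001]
ft_force: [-1.0, 0.5, -1.4]
grip_width: 0.256
```

Gripped at about 22 mm opening, so I'll lift and check the weight.

Emit:
{"op": "servo_tool", "data": {
  "deltas": [
    [[0, 0, -1], 0, 1.2],
    [[0, 0, -2], 0, 1.2],
    [[0, 0, -3.2], 0, 1.2],
    [[0, 0, -3.2], 0, 1.2],
    [[0, 0, -3.2], 0, 1.2],
    [[0, 0, -3.2], 0, 1.2],
    [[0, 0, -3.2], 0, 1.2],
    [[0, 0, -3.2], 0, 1.2],
    [[0, 0, -3.2], 0, 1.2],
    [[0, 0, -3.2], 0, 1.2],
    [[0, 0, -2.5], 0, 1.2],
    [[0, 0, -1], 0, 1.2]
  ]
}}

```text
clock: 7.27
position: [0.3983, -0.3334, 0.319]
ee_rot: [1.0, 0.02, -0.006, -0.006]
ft_force: [0.4, 0.4, -4.1]
grip_width: 0.258
```

Run:
```python
from h import *
s=st()
C=cal('wrist'); p,d=eyes.camera('wrist'); np.save('pics/w5C.npy',np.array(C,dtype=object)); cv2.imwrite('pics/w5.png',p); np.save('pics/w5.npy',d)
t=R.from_quat(s['ee_rot']).as_matrix()
# rod in the tool frame: brass pixels
hsv=cv2.cvtColor(p,cv2.COLOR_BGR2HSV); m=((hsv[...,0]>15)&(hsv[...,0]<32)&(hsv[...,1]>120)&(hsv[...,2]>100)); v,u=np.nonzero(m); k=(abs(u-315)<60)&(v>200)
print(k.sum(), u[k].mean() if k.any() else 0, v[k].mean() if k.any() else 0)
for uu,vv in ((310,190),(310,230)):
    print(np.round(t.T@(atdepth(C,uu,vv,d[vv,uu])-s['position']),4))
```

```text
{'clock': 7.2667, 'joint_pos': [0.8796, 0.092, -0.29, 1.5252, 0.0237, 1.5456, 0.6302], 'position': [0.3983, -0.3334, 0.319], 'ee_rot': [0.9998, 0.0202, -0.0064, -0.006], 'ft_force': [0.4041, 0.3775, -4.0944], 'torque': [-0.0693, -0.057, 0.0395], 'grip_width': 0.2582}
0 0 0
[-0.0047  0.0605  0.3204]
[-0.0013 -0.0204 -0.0282]
```

Emit:
{"op": "servo_tool", "data": {
  "deltas": [
    [[0.4, -2, 0], 0, 1.2],
    [[0.7, -3.5, 0], 0, 1.2],
    [[0.7, -3.5, 0], 0, 1.2],
    [[0.7, -3.5, 0], 0, 1.2],
    [[0.7, -3.5, 0], 0, 1.2],
    [[0.7, -3.5, 0], 0, 1.2],
    [[0.7, -3.5, 0], 0, 1.2],
    [[0.7, -3.5, 0], 0, 1.2],
    [[0.7, -3.5, 0], 0, 1.2],
    [[0, -3.5, 0], 0, 1.2],
    [[-0.7, -3.5, 0], 0, 1.2],
    [[-0.8, -3.5, 0], 0, 1.2]
  ]
}}

```text
clock: 8.32
position: [0.4221, 0.0845, 0.3164]
ee_rot: [1.0, 0.013, -0.012, -0.005]
ft_force: [1.0, 1.0, -4.4]
grip_width: 0.254
```

Emit:
{"op": "servo_tool", "data": {
  "deltas": [
    [[-0.8, -3.5, 0], 0, 1.2],
    [[-0.8, -3.5, 0], 0, 1.2],
    [[-0.8, -3.5, 0], 0, 1.2],
    [[-0.8, -3.5, 0], 0, 1.2],
    [[0, 0, 0], -0.12, 1.2],
    [[0, 0, 0], -0.12, 1.2],
    [[0, 0, 0], -0.12, 1.2],
    [[0, 0, 0], -0.12, 1.2],
    [[0, 0, 0], -0.12, 1.2],
    [[0, 0, 0], -0.12, 1.2],
    [[0, 0, 0], -0.12, 1.2],
    [[0, 0, 0], -0.12, 1.2]
  ]
}}

```text
clock: 9.32
position: [0.369, 0.2388, 0.3106]
ee_rot: [0.872, 0.49, -0.015, -0.008]
ft_force: [0.0, 0.4, -4.9]
grip_width: 0.254
```

Emit:
{"op": "servo_tool", "data": {
  "deltas": [
    [[0, 0, 0], -0.12, 1.2],
    [[0, 0, 0], -0.12, 1.2],
    [[0, 0, 0], -0.12, 1.2],
    [[1.5, 0, 0], -0.03, 1.2],
    [[1.5, 0, 0], 0, 1.2],
    [[1.2, 0, 2], 0, 1.2],
    [[0, 0, 3], 0, 1.2],
    [[0, 0, 2], 0, 1.2],
    [[0, 0, 0], 0, 1.2],
    [[0, 0, 0], 0, 1.2]
  ]
}}

```text
clock: 10.15
position: [0.3664, 0.2785, 0.2322]
ee_rot: [0.751, 0.66, -0.019, -0.009]
ft_force: [0.1, -0.4, -3.1]
grip_width: 0.258
```

Run:
```python
from h import *
s=st(); print('tool z',R.from_quat(s['ee_rot']).as_matrix()[:,2], 'jaw',R.from_quat(s['ee_rot']).as_matrix()[:,0])
C=cal('wrist'); p,d=eyes.camera('wrist'); np.save('pics/w6C.npy',np.array(C,dtype=object)); cv2.imwrite('pics/w6.png',p); np.save('pics/w6.npy',d)
```

```text
{'clock': 10.15, 'joint_pos': [0.2157, 0.0455, -0.958, 1.7693, 0.0189, 1.3828, 0.6952], 'position': [0.3664, 0.2785, 0.2322], 'ee_rot': [0.7511, 0.6598, -0.0185, -0.009], 'ft_force': [0.1263, -0.4498, -3.1059], 'torque': [0.0102, -0.0882, -0.0335], 'grip_width': 0.258}
tool z [-0.0396429  -0.01097648 -0.99915362] jaw [ 0.1285758   0.99157069 -0.01599461]
```

View pics/w6.png

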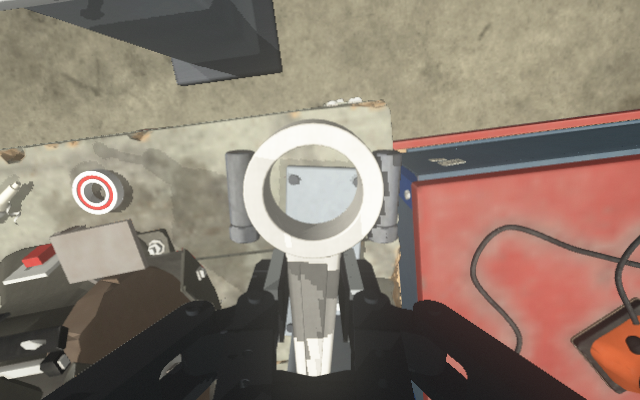

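The wrist view shows the ring at (313,190) held level in the jaws. Through it are the bed's front right corner at (287,168) and the bolts at (294,180) and (355,182). I'll fit the press pose from all these picks.

Run:
```python
from h import *
from scipy.optimize import least_squares
T,S,W=load('top'),load('side'),load('w6'); d=np.load('pics/w6.npy')
obs=[(T,(210.4+252)/2,(166+179.8)/2,(0,0,.24)),(S,(268.75+298)/2,(233+213.5)/2,(0,0,.24)),
(T,214.4,253.6,(-.15,.046,.012)),(T,241,257,(-.15,-.046,.012)),(T,258.6,205,(.075,-.046,.012)),(T,236.7,224.8,(-.036,0,.024)),
(S,284.25,273.75,(0,0,.056)),(W,287,168,(-.15,-.046,.012))]
def P(q,p):
    c,s=np.cos(q[2]),np.sin(q[2]); return [q[0]+c*p[0]-s*p[1],q[1]+s*p[0]+c*p[1],p[2]]
def f(q):
    r=[]
    for C,u,v,p in obs:
        e=proj(C,P(q,p))[0]-[u,v]; r+=list(e*(.3 if C is W else 1))
    # bolts: midpoint on y=0
    a=(atz(W,294,180,.014)+atz(W,355,182,.014))/2; c,s=np.cos(q[2]),np.sin(q[2]); r.append((-s*(a[0]-q[0])+c*(a[1]-q[1]))/.0025)
    a=(atz(T,215.5,248.6,.014)+atz(T,239.6,252.6,.014))/2; r.append((-s*(a[0]-q[0])+c*(a[1]-q[1]))/.0025)
    return r
k=least_squares(f,[.509,.266,-.15],loss='soft_l1'); print(k.x,np.round(f(k.x),2))
q=k.x
print('bolts',atz(W,294,180,.014),atz(W,355,182,.014))
# rod now
s=telemetry.get_obs(); M=R.from_quat(s['ee_rot']).as_matrix()
for u,v in ((252,190),(375,190),(313,128),(313,250)): print('ring',np.round(atdepth(W,u,v,d[v,u]),4))
b=atz(W,313,190,np.median([atdepth(W,u,v,d[v,u])[2] for u,v in ((252,190),(375,190),(313,128),(313,250))])); print('big',b,'tool frame',M.T@(b-s['position']))
```

```text
[ 0.50860872  0.26552836 -0.16373864] [-0.54 -0.08  0.67 -1.27 -0.82 -1.17 -0.09 -0.17  0.07 -1.91 -0.18 -0.38
  0.15  0.23 -0.53 -1.72 -0.3   1.12]
bolts [0.37423575 0.25170827 0.014     ] [0.3852557  0.32041633 0.014     ]
ring [0.324  0.2609 0.2725]
ring [0.33   0.307  0.2714]
ring [0.3042 0.2867 0.2721]
ring [0.3519 0.2805 0.2706]
big [0.32704003 0.28376422 0.27176473] tool frame [-0.00036958 -0.04120743 -0.03796551]
```

```bash
cat >> h.py <<'E'
PX,PY,PW=.5086,.2655,-.16
def goal(ex,clr,ey=0.):
    "eye centre at press (ex,ey), lowest point of the eye's underside clr above bed"
    s=st(); M=R.from_quat(s['ee_rot']).as_matrix(); p=np.array(s['position'])
    e=p+M@[0,.0745,-.018]; n=p+M@[0,.0885,-.018]; t=p+M@[0,-.068,-.018]
    c,sn=np.cos(PW),np.sin(PW); g=np.array([PX+c*ex-sn*ey,PY+sn*ex+c*ey,.012+clr]); dl=g-e; dl[2]=g[2]-n[2]
    a=e-[PX,PY,0]; print('eye now press x,y mm',1e3*(c*a[0]+sn*a[1]),1e3*(-sn*a[0]+c*a[1]),'nose,tail above bed',1e3*(n[2]-.012),1e3*(t[2]-.012))
    jaw=np.arctan2(M[1,0],M[0,0]); print('tool shift cm',np.round(100*M.T@dl,2),'tool turn',round(jaw-(PW+np.pi/2),3))
E
python3 -c "
from h import *
goal(-.065,.02)"
```

```text
{'clock': 10.2, 'joint_pos': [0.2159, 0.0453, -0.9579, 1.7691, 0.0188, 1.3831, 0.6953], 'position': [0.3664, 0.2784, 0.2323], 'ee_rot': [0.7512, 0.6597, -0.0185, -0.0089], 'ft_force': [-0.3088, -0.007, -5.5861], 'torque': [0.0479, 0.0095, 0.0145], 'grip_width': 0.2609}
eye now press x,y mm -67.33586125879187 -7.3752951383750585 nose,tail above bed 234.90152052579467 240.82409757424895
tool shift cm [ 1.08  1.07 21.45] tool turn 0.031
```

Emit:
{"op": "servo_tool", "data": {
  "deltas": [
    [[0.3, 0.3, 1.5], 0.03, 1.2],
    [[0.4, 0.4, 3], 0, 1.2],
    [[0.4, 0.4, 3], 0, 1.2],
    [[0, 0, 3], 0, 1.2],
    [[0, 0, 3], 0, 1.2],
    [[0, 0, 3], 0, 1.2],
    [[0, 0, 2.5], 0, 1.2],
    [[0, 0, 1.5], 0, 1.2],
    [[0, 0, 0.7], 0, 1.2],
    [[0, 0, 0], 0, 1.2],
    [[0, 0, 0], 0, 1.2]
  ]
}}

```text
clock: 11.12
position: [0.3849, 0.2876, 0.0256]
ee_rot: [0.765, 0.643, -0.009, -0.004]
ft_force: [0.7, -0.1, -3.7]
grip_width: 0.256
```

```bash
python3 -c "
from h import *
goal(-.055,.003)
for n in('top','side'):
    p,d=eyes.camera(n); cv2.imwrite(f'pics/{n}1.png',p)
a=cv2.imread('pics/top1.png')[150:270,180:300]; b=cv2.imread('pics/side1.png')[205:315,245:365]
f=lambda x:cv2.resize(x,(400,400*x.shape[0]//x.shape[1]),interpolation=cv2.INTER_CUBIC)
a,b=f(a),f(b); W=np.zeros((400,800,3),np.uint8); W[:a.shape[0],:400]=a; W[:b.shape[0],400:]=b; cv2.imwrite('pics/c2.png',W)
"
```

```text
{'clock': 11.1167, 'joint_pos': [0.0595, 0.3619, -0.8869, 1.9756, 0.3256, 0.9744, 0.4113], 'position': [0.3849, 0.2876, 0.0256], 'ee_rot': [0.7654, 0.6434, -0.009, -0.0042], 'ft_force': [0.6775, -0.1029, -3.7349], 'torque': [0.0315, -0.0492, -0.0265], 'grip_width': 0.2565}
eye now press x,y mm -50.871123722737735 1.3422056585029145 nose,tail above bed 30.019718873074908 32.84474987987651
tool shift cm [-0.12 -0.36  2.71] tool turn -0.013
```

View pics/c2.png

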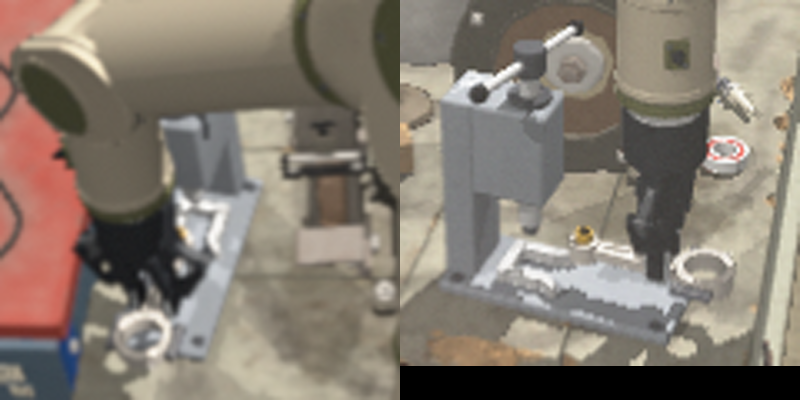

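The top view shows the eye in line with the nest mouth. The side view shows it hovering in front of the nest, with the bush at crop (583,236). Lowering now.

Emit:
{"op": "servo_tool", "data": {
  "deltas": [
    [[-0.1, -0.3, 0.8], -0.013, 1.2],
    [[0, -0.1, 0.9], 0, 1.2],
    [[0, 0, 0.5], 0, 1.2],
    [[0, 0, 0.2], 0, 1.2],
    [[0, 0, 0], 0, 1.2],
    [[0, 0, 0], 0, 1.2]
  ]
}}

```text
clock: 11.72
position: [0.3824, 0.2883, 0.0026]
ee_rot: [0.761, 0.649, -0.006, -0.003]
ft_force: [0.4, -0.4, -4.5]
grip_width: 0.255
```

```bash
python3 -c "
from h import *
goal(-.03,.002)"
```

```text
{'clock': 11.7167, 'joint_pos': [0.0364, 0.3936, -0.8693, 1.9997, 0.3664, 0.9251, 0.3876], 'position': [0.3824, 0.2883, 0.0026], 'ee_rot': [0.7611, 0.6486, -0.0059, -0.003], 'ft_force': [0.3936, -0.4448, -4.4548], 'torque': [0.0415, 0.0217, -0.0194], 'grip_width': 0.2547}
eye now press x,y mm -53.470642534929894 2.5104659496605413 nose,tail above bed 7.550515156675475 9.472228091577012
tool shift cm [-0.25  2.35  0.53] tool turn 0.001
```

Emit:
{"op": "servo_tool", "data": {
  "deltas": [
    [[-0.15, 0, 0.3], 0, 1.2],
    [[-0.1, 0, 0.2], 0, 1.2],
    [[0, 0, 0], 0, 1.2],
    [[0, 0.6, 0], 0, 1.2],
    [[0, 0.6, 0], 0, 1.2],
    [[0, 0.4, 0], 0, 1.2],
    [[0, 0.1, 0], 0, 1.2],
    [[0, 0, 0], 0, 1.2]
  ]
}}

```text
clock: 12.38
position: [0.4016, 0.2825, -0.0026]
ee_rot: [0.761, 0.648, -0.005, -0.003]
ft_force: [-0.7, 0.2, -4.3]
grip_width: 0.259
```

```bash
python3 -c "
from h import *
goal(-.01,.0015)"
```

```text
{'clock': 12.3833, 'joint_pos': [0.0425, 0.4239, -0.8479, 1.9741, 0.3882, 0.9259, 0.4069], 'position': [0.4016, 0.2825, -0.0026], 'ee_rot': [0.7614, 0.6482, -0.0054, -0.0028], 'ft_force': [-0.6594, 0.2201, -4.2956], 'torque': [0.0234, -0.0284, -0.0087], 'grip_width': 0.2594}
eye now press x,y mm -33.62286879766732 -0.16693517887387233 nose,tail above bed 2.4292300701318528 4.1994445546872825
tool shift cm [0.02 2.36 0.07] tool turn -0.0
```

Aligned and 2.4 mm above the bed with no contact, so I'll slide further in.

Emit:
{"op": "servo_tool", "data": {
  "deltas": [
    [[0, 0.5, 0], 0, 1.2],
    [[0, 0.5, 0], 0, 1.2],
    [[0, 0.5, 0], 0, 1.2],
    [[0, 0.5, 0.05], 0, 1.2],
    [[0, 0.3, 0], 0, 1.2],
    [[0, 0, 0], 0, 1.2]
  ]
}}

```text
clock: 12.88
position: [0.4272, 0.2784, -0.0034]
ee_rot: [0.762, 0.648, -0.005, -0.003]
ft_force: [-0.3, 0.5, -4.2]
grip_width: 0.265
```

```bash
python3 -c "
from h import *
goal(.0005,.001)"
```

```text
{'clock': 12.8833, 'joint_pos': [0.0479, 0.4593, -0.8261, 1.928, 0.4073, 0.9422, 0.4347], 'position': [0.4272, 0.2784, -0.0034], 'ee_rot': [0.7616, 0.6481, -0.0053, -0.0028], 'ft_force': [-0.311, 0.4695, -4.2353], 'torque': [0.0068, 0.0286, 0.0112], 'grip_width': 0.2647}
eye now press x,y mm -7.698329056161653 -0.24286331802239516 nose,tail above bed 1.6166476938686731 3.3589786054524264
tool shift cm [0.03 0.82 0.05] tool turn -0.001
```

Emit:
{"op": "servo_tool", "data": {
  "deltas": [
    [[0, 0.3, 0.02], 0, 1.2],
    [[0, 0.3, 0.02], 0, 1.2],
    [[0, 0.2, 0], 0, 1.2],
    [[0, 0.1, 0], 0, 1.2],
    [[0, 0.1, 0], 0, 1.2]
  ]
}}

```text
clock: 13.3
position: [0.4376, 0.2767, -0.0042]
ee_rot: [0.761, 0.648, -0.006, -0.003]
ft_force: [0.4, 0.0, -3.8]
grip_width: 0.26
```

```bash
python3 -c "
from h import *
goal(.0005,.001)"
```

```text
{'clock': 13.3, 'joint_pos': [0.0495, 0.4751, -0.8173, 1.9082, 0.415, 0.9493, 0.4462], 'position': [0.4376, 0.2767, -0.0042], 'ee_rot': [0.7615, 0.6482, -0.0055, -0.003], 'ft_force': [0.3556, 0.0454, -3.8048], 'torque': [0.0468, -0.0302, 0.0188], 'grip_width': 0.2604}
eye now press x,y mm 2.85070869482141 -0.21565088546015362 nose,tail above bed 0.7960919224705952 2.642105220628809
tool shift cm [ 0.02 -0.24 -0.02] tool turn -0.0
```

Emit:
{"op": "servo_tool", "data": {
  "deltas": [
    [[0, 0.12, 0], 0, 1.2],
    [[0, 0.12, 0], 0, 1.2],
    [[0, 0.1, 0], 0, 1.2]
  ]
}}

```text
clock: 13.55
position: [0.4384, 0.2765, -0.0047]
ee_rot: [0.761, 0.649, -0.007, -0.004]
ft_force: [-4.2, 0.6, -2.2]
grip_width: 0.256
```

Emit:
{"op": "servo_tool", "data": {
  "deltas": [
    [[0, 0.15, 0], 0, 1.2],
    [[0, 0.15, 0], 0, 1.2]
  ]
}}

```text
clock: 13.72
position: [0.4383, 0.2765, -0.0052]
ee_rot: [0.76, 0.649, -0.01, -0.005]
ft_force: [-7.2, 0.1, -0.4]
grip_width: 0.256
```

Stopped against the end stop at 7 N. Settling down and releasing.

Emit:
{"op": "servo_tool", "data": {
  "deltas": [
    [[0, 0.05, 0.1], 0, 1.2],
    [[0, 0, 0], 0, 1.2],
    [[0, 0, 0], 0, 2.6],
    [[0, 0, 0], 0, 3.2],
    [[0, 0, 0], 0, 4],
    [[0, 0, 0], 0, 5],
    [[0, 0, 0], 0, 5]
  ]
}}

```text
clock: 14.3
position: [0.4411, 0.2778, -0.0042]
ee_rot: [0.76, 0.65, -0.007, -0.004]
ft_force: [0.5, 0.4, 0.5]
grip_width: 0.585
```

Run:
```python
from h import *
goal(.0005,.001)
C=cal('wrist');p,d=eyes.camera('wrist'); cv2.imwrite('pics/w7.png',p); np.save('pics/w7.npy',d); np.save('pics/w7C.npy',np.array(C,dtype=object))
```

```text
{'clock': 14.3, 'joint_pos': [0.048, 0.4846, -0.8151, 1.896, 0.4167, 0.9569, 0.4535], 'position': [0.4411, 0.2778, -0.0042], 'ee_rot': [0.7602, 0.6496, -0.0071, -0.0044], 'ft_force': [0.454, 0.4382, 0.457], 'torque': [0.0024, -0.042, 0.0121], 'grip_width': 0.5845}
eye now press x,y mm 6.183030326328005 1.7026687555412718 nose,tail above bed 0.41231874876185987 2.8987114152932496
tool shift cm [-0.17 -0.57 -0.05] tool turn 0.003
```

View pics/w7.png

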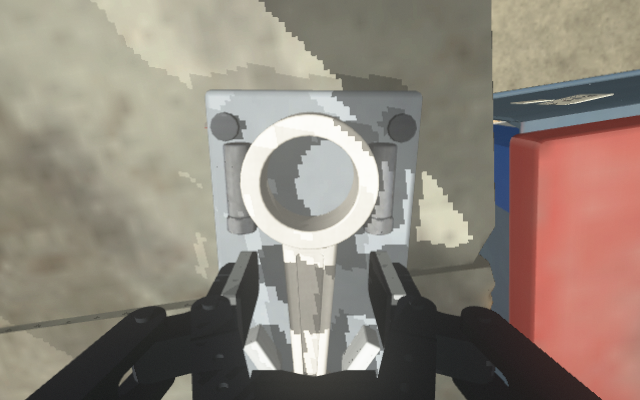

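Ten pictures viewed. The rod lies straight in the nest mouth, with bed front corners at (207,92) and (421,92) and the ring centre at (310,181). I'll refine the press pose from this and check the seating.

Run:
```python
from h import *
C=load('w7');d=np.load('pics/w7.npy')
a,b=atz(C,207,92,.012),atz(C,421,92,.012); print(a,b,np.linalg.norm(a-b))
for u,v in ((250,181),(371,181),(310,120),(310,240)): print('ring',np.round(atdepth(C,u,v,d[v,u]),4))
for u,v in ((225,200),(310,100),(240,110)): print('bed',np.round(atdepth(C,u,v,d[v,u]),4))
r=atz(C,310,181,.032); y=(b-a)/np.linalg.norm(b-a); x=np.array([y[1],-y[0],0]); m=(a+b)/2
print('yaw',np.arctan2(x[1],x[0]),'ring from front',(r-m)@x,'lat',(r-m)@y,'axis',m+.15*x, 'eye',r+.115*x)
```

```text
[0.35893324 0.2461427  0.012     ] [0.37266131 0.33310483 0.012     ] 0.08803903335707919
ring [0.3944 0.2604 0.0323]
ring [0.4018 0.3063 0.0314]
ring [0.3754 0.2867 0.0324]
ring [0.4222 0.2792 0.0318]
bed [0.4055 0.2427 0.0116]
bed [0.3686 0.2875 0.0109]
bed [0.368  0.2579 0.0113]
yaw -0.15657052186253634 ring from front 0.03280445367205439 lat -0.0014119729539951238 axis [0.51396245 0.26623403 0.012     ] eye [0.51157359 0.26518168 0.032     ]
```

The rod is flat and seated in line. Retreating: up above the ring, back, then up high, with the fingers shutting.

Emit:
{"op": "servo_tool", "data": {
  "deltas": [
    [[-0.1, -0.3, -0.8], 0, 5.5],
    [[0, -0.2, -1.5], 0, 5.5],
    [[0, -1, -1.5], 0, 5.5],
    [[0, -2, -1.5], 0, 4],
    [[0, -1.5, -3], 0, 2],
    [[0, 0, -3.5], 0, 0],
    [[0, 0, -3.5], 0, 0],
    [[0, 0, -3.5], 0, 0],
    [[0, 0, -3.5], 0, 0],
    [[0, 0, -3.5], 0, 0],
    [[0, 0, -3], 0, 0],
    [[0, 0, 0], 0, 0]
  ]
}}

```text
clock: 15.35
position: [0.3857, 0.2887, 0.3087]
ee_rot: [0.757, 0.654, -0.007, -0.003]
ft_force: [0.1, 0.2, -0.8]
grip_width: 0.0
```

Run:
```python
from h import *
s=st(); p0=np.array(s['position'])
C=cal('wrist');p,d=eyes.camera('wrist'); M=R.from_quat(s['ee_rot']).as_matrix()
v,u=np.mgrid[100:400,200:440]; q=cv2.undistortPoints(np.stack([u.ravel(),v.ravel()],1).astype(float)[:,None],C[0],C[1])[:,0]
P=(np.c_[q,np.ones(len(q))]*d[100:400,200:440].reshape(-1,1)-C[3])@R.from_rotvec(C[2]).as_matrix()
Q=(P-p0)@M; k=(abs(Q[:,0])<.03)&(abs(Q[:,1])<.03)&(d[100:400,200:440].ravel()>0)&(abs(Q[:,2])<.06)
print('finger front face tool frame: y',np.percentile(Q[k][:,1],[5,50]),'z max',np.percentile(Q[k][:,2],[90,98,100]),'x',Q[k&(Q[:,2]>-.05)][:,0].min(),Q[k&(Q[:,2]>-.05)][:,0].max())
p,d=eyes.camera('side'); cv2.imwrite('pics/side2.png',p)
c=cv2.resize(p[190:320,240:370],(600,600),interpolation=cv2.INTER_CUBIC); cv2.imwrite('pics/c3.png',c)
```

```text
{'clock': 15.35, 'joint_pos': [0.2299, 0.0513, -0.9806, 1.6077, 0.0371, 1.5183, 0.6726], 'position': [0.3857, 0.2887, 0.3087], 'ee_rot': [0.7567, 0.6538, -0.0066, -0.0025], 'ft_force': [0.0671, 0.1691, -0.8424], 'torque': [0.0668, -0.0811, -0.0057], 'grip_width': 0.0003}
finger front face tool frame: y [-0.01145116 -0.00954695] z max [-0.03147396 -0.02691715 -0.02389566] x -0.013798456814540927 0.013306008780627031
```

```bash
cat >> h.py <<'E'
AX=np.array([.512,.2655])
def tz(s):
    F=np.array(s['ft_force']);p=np.array(s['position']);return np.cross(np.r_[AX,p[2]]*-1+p,F)[2]+s['torque'][2], ((p[0]-AX[0])*F[1]-(p[1]-AX[1])*F[0])
def circ(n,dphi,r=.047,z=.195,phi0=None):
    "rows that carry the TCP n steps of dphi round the ram axis"
    s=st(); M=R.from_quat(s['ee_rot']).as_matrix(); p=np.array(s['position']); a=p[:2]-AX
    ph=np.arctan2(a[1],a[0]); print('r mm',1e3*np.hypot(*a),'phi',ph,'axis torque',tz(s))
    for i in range(n):
        ph+=dphi; g=np.r_[AX+r*np.array([np.cos(ph),np.sin(ph)]),z]; print(np.round(100*M.T@(g-p),2).tolist()); p=g
def to(x,y,z):
    s=st(); M=R.from_quat(s['ee_rot']).as_matrix(); print('shift',np.round(100*M.T@(np.array([x,y,z])-s['position']),2))
E
python3 -c "
from h import *
to(.499,.312,.30)"
```

```text
{'clock': 15.45, 'joint_pos': [0.2292, 0.0539, -0.9803, 1.6154, 0.0382, 1.5137, 0.6718], 'position': [0.3848, 0.2877, 0.3042], 'ee_rot': [0.7567, 0.6537, -0.0089, -0.003], 'ft_force': [0.4824, 0.7897, -1.1002], 'torque': [-0.0293, -0.0505, -0.0159], 'grip_width': -0.0008}
shift [ 4.07 10.95  0.2 ]
```

Emit:
{"op": "servo_tool", "data": {
  "deltas": [
    [[0.8, 2.2, 0], 0, 0],
    [[0.9, 2.5, 0], 0, 0],
    [[0.9, 2.5, 0], 0, 0],
    [[0.9, 2.2, 0], 0, 0],
    [[0.5, 1, 0], 0, 0],
    [[0, 0, 0], 0, 0],
    [[0, 0, 0], 0, 0]
  ]
}}

```text
clock: 16.03
position: [0.4925, 0.3122, 0.2961]
ee_rot: [0.755, 0.655, -0.014, -0.002]
ft_force: [-1.0, 1.0, -0.7]
grip_width: 0.002
```

```bash
python3 -c "
from h import *
to(.499,.312,.195)"
```

```text
{'clock': 16.0333, 'joint_pos': [0.0714, 0.3667, -0.9433, 1.3697, 0.2874, 1.5785, 0.5846], 'position': [0.4925, 0.3122, 0.2961], 'ee_rot': [0.7552, 0.6553, -0.0141, -0.0018], 'ft_force': [-0.9902, 1.0088, -0.6545], 'torque': [0.0211, 0.0438, -0.0005], 'grip_width': 0.0016}
shift [ 0.27  0.86 10.09]
```

Emit:
{"op": "servo_tool", "data": {
  "deltas": [
    [[0.2, 0.2, 1.5], 0, 0],
    [[0.1, 0.2, 2.5], 0, 0],
    [[0, 0.2, 2.5], 0, 0],
    [[0, 0.1, 2], 0, 0],
    [[0, 0.1, 1], 0, 0],
    [[0, 0, 0.3], 0, 0],
    [[0, 0, 0], 0, 0],
    [[0, 0, 0], 0, 0]
  ]
}}

```text
clock: 16.7
position: [0.4906, 0.312, 0.1953]
ee_rot: [0.753, 0.658, -0.015, -0.001]
ft_force: [0.0, 0.1, 0.2]
grip_width: 0.002
```

```bash
python3 -c "
from h import *
circ(12,-.16)
p,d=eyes.camera('side'); cv2.imwrite('pics/c3.png',cv2.resize(p[180:320,235:375],(600,600),interpolation=cv2.INTER_CUBIC))"
```

```text
{'clock': 16.7, 'joint_pos': [0.0763, 0.4132, -0.9273, 1.5348, 0.3272, 1.3908, 0.5568], 'position': [0.4906, 0.312, 0.1953], 'ee_rot': [0.7531, 0.6577, -0.0151, -0.0012], 'ft_force': [0.0326, 0.1317, 0.1715], 'torque': [-0.0401, -0.0602, -0.0038], 'grip_width': 0.0015}
r mm 51.13265107132305 phi 2.001654237775025 axis torque (np.float64(-0.008132704181873916), np.float64(-0.004325099403727517))
[0.0, 0.89, 0.01]
[0.24, 0.71, -0.02]
[0.12, 0.74, -0.02]
[0.0, 0.75, -0.02]
[-0.12, 0.74, -0.01]
[-0.23, 0.71, -0.01]
[-0.34, 0.67, -0.01]
[-0.45, 0.61, -0.0]
[-0.54, 0.53, -0.0]
[-0.61, 0.43, 0.0]
[-0.67, 0.33, 0.01]
[-0.72, 0.22, 0.01]
```

View pics/c3.png

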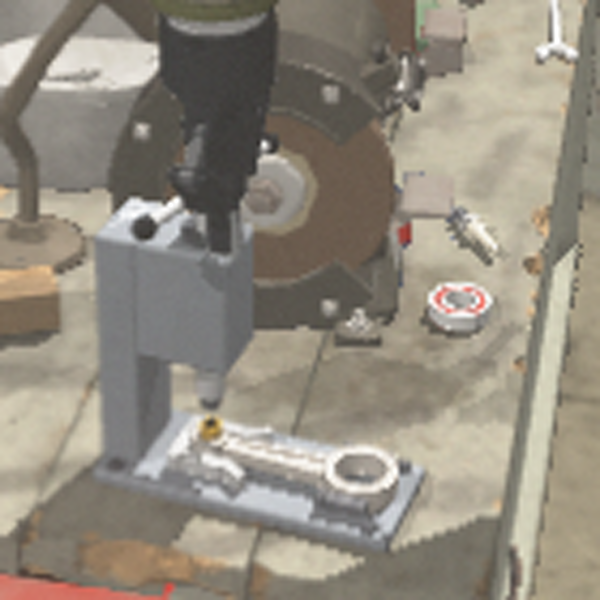

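Eleven pictures viewed. The bush, at (210,428), is directly under the foot at (209,403), and the shut fingers stand in front of the bar's left end. Start the clockwise push.

Emit:
{"op": "servo_tool", "data": {
  "deltas": [
    [[0, 0.8, 0], 0, 0],
    [[0.2, 0.7, 0], 0, 0],
    [[0.1, 0.7, 0], 0, 0],
    [[0, 0.75, 0], 0, 0],
    [[-0.1, 0.75, 0], 0, 0],
    [[-0.25, 0.7, 0], 0, 0],
    [[-0.35, 0.65, 0], 0, 0]
  ]
}}

```text
clock: 17.33
position: [0.5453, 0.3032, 0.1984]
ee_rot: [0.753, 0.658, -0.013, -0.001]
ft_force: [-1.8, -0.2, 0.1]
grip_width: -0.002
```

```bash
python3 -c "
from h import *
circ(9,-.18)"
```

```text
{'clock': 17.3333, 'joint_pos': [0.0562, 0.4985, -0.8884, 1.4185, 0.3801, 1.4299, 0.6037], 'position': [0.5453, 0.3032, 0.1984], 'ee_rot': [0.7525, 0.6585, -0.0125, -0.0013], 'ft_force': [-1.8031, -0.198, 0.1438], 'torque': [0.2003, 0.2044, -0.0551], 'grip_width': -0.0025}
r mm 50.261291455945546 phi 0.8474345900156264 axis torque (np.float64(0.006286673718601629), np.float64(0.061344784344366396))
[-0.8, 0.48, 0.34]
[-0.64, 0.55, 0.0]
[-0.73, 0.43, 0.0]
[-0.79, 0.29, 0.01]
[-0.83, 0.14, 0.01]
[-0.84, -0.01, 0.01]
[-0.83, -0.16, 0.02]
[-0.79, -0.3, 0.02]
[-0.72, -0.44, 0.02]
```

Emit:
{"op": "servo_tool", "data": {
  "deltas": [
    [[-0.75, 0.45, 0.2], 0, 0],
    [[-0.65, 0.55, 0.1], 0, 0],
    [[-0.75, 0.4, 0], 0, 0],
    [[-0.8, 0.3, 0], 0, 0],
    [[-0.8, 0.15, 0], 0, 0],
    [[-0.8, 0, 0], 0, 0]
  ]
}}

```text
clock: 17.83
position: [0.5604, 0.2508, 0.1948]
ee_rot: [0.753, 0.658, -0.012, -0.002]
ft_force: [0.0, 1.1, 0.4]
grip_width: 0.0
```

```bash
python3 -c "
from h import *
circ(9,-.18)"
```

```text
{'clock': 17.8333, 'joint_pos': [0.1537, 0.4748, -0.8842, 1.4528, 0.3631, 1.411, 0.6947], 'position': [0.5604, 0.2508, 0.1948], 'ee_rot': [0.7528, 0.6581, -0.0122, -0.0021], 'ft_force': [0.0332, 1.1391, 0.4106], 'torque': [0.252, -0.012, -0.0262], 'grip_width': 0.0001}
r mm 50.55909790472405 phi -0.29590417443352623 axis torque (np.float64(0.02937333218839637), np.float64(0.05558072210646598))
[-0.76, -0.56, -0.0]
[-0.77, -0.35, 0.02]
[-0.69, -0.49, 0.02]
[-0.59, -0.6, 0.02]
[-0.48, -0.7, 0.02]
[-0.34, -0.77, 0.02]
[-0.2, -0.82, 0.02]
[-0.05, -0.84, 0.02]
[0.1, -0.84, 0.01]
```

Emit:
{"op": "servo_tool", "data": {
  "deltas": [
    [[-0.75, -0.5, 0], 0, 0],
    [[-0.75, -0.35, 0], 0, 0],
    [[-0.7, -0.5, 0], 0, 0],
    [[-0.6, -0.6, 0], 0, 0],
    [[-0.5, -0.7, 0], 0, 0]
  ]
}}

```text
clock: 18.25
position: [0.5279, 0.2162, 0.196]
ee_rot: [0.754, 0.657, -0.012, -0.001]
ft_force: [1.5, 1.1, 1.1]
grip_width: 0.001
```

```bash
python3 -c "
from h import *
circ(6,-.15)"
```

```text
{'clock': 18.25, 'joint_pos': [0.2597, 0.3726, -0.9126, 1.5701, 0.2984, 1.3708, 0.7471], 'position': [0.5279, 0.2162, 0.196], 'ee_rot': [0.7538, 0.657, -0.0119, -0.0011], 'ft_force': [1.5018, 1.1125, 1.0664], 'torque': [0.2016, -0.3042, -0.0433], 'grip_width': 0.0006}
r mm 51.77037664066885 phi -1.258943090743125 axis torque (np.float64(0.04840883240119918), np.float64(0.09166812145695898))
[0.17, -0.86, 0.11]
[-0.16, -0.69, 0.01]
[-0.05, -0.7, 0.01]
[0.05, -0.7, 0.01]
[0.16, -0.69, 0.01]
[0.26, -0.66, 0.01]
```

About 2.7 rad turned, with screw friction only. Swapping to the other end: back off, lift over the hub.

Emit:
{"op": "servo_tool", "data": {
  "deltas": [
    [[0.2, 0.4, 0], 0, 0],
    [[0, 0, -2], 0, 0],
    [[0, 0, -2.5], 0, 0],
    [[0, 0, -2], 0, 0],
    [[1.5, -1.2, 0], 0, 0],
    [[2.4, -1.9, 0], 0, 0],
    [[2.2, -1.7, 0], 0, 0],
    [[1, -0.8, 0], 0, 0],
    [[0, 0, 0], 0, 0],
    [[0, 0, 0], 0, 0]
  ]
}}

```text
clock: 19.08
position: [0.4841, 0.2966, 0.2645]
ee_rot: [0.755, 0.656, -0.013, 0.001]
ft_force: [-0.1, -1.0, -0.0]
grip_width: 0.003
```

```bash
python3 -c "
from h import *
to(.484,.304,.195)"
```

```text
{'clock': 19.0833, 'joint_pos': [0.1268, 0.3384, -0.958, 1.4691, 0.276, 1.503, 0.6012], 'position': [0.4841, 0.2966, 0.2645], 'ee_rot': [0.7546, 0.6561, -0.0132, 0.0014], 'ft_force': [-0.0728, -0.9631, -0.0179], 'torque': [-0.025, -0.0413, 0.0123], 'grip_width': 0.0027}
shift [ 0.88 -0.01  6.93]
```

Emit:
{"op": "servo_tool", "data": {
  "deltas": [
    [[0.4, 0, 1], 0, 0],
    [[0.4, 0, 2], 0, 0],
    [[0, 0, 2], 0, 0],
    [[0, 0, 1.2], 0, 0],
    [[0, 0, 0.4], 0, 0],
    [[0, 0, 0], 0, 0]
  ]
}}

```text
clock: 19.58
position: [0.488, 0.2984, 0.1927]
ee_rot: [0.757, 0.653, -0.014, 0.002]
ft_force: [0.4, 1.0, 0.1]
grip_width: 0.001
```

```bash
python3 -c "
from h import *
circ(6,-.13)"
```

```text
{'clock': 19.5833, 'joint_pos': [0.1111, 0.3907, -0.9376, 1.5669, 0.3209, 1.375, 0.5618], 'position': [0.488, 0.2984, 0.1927], 'ee_rot': [0.7569, 0.6533, -0.0137, 0.0023], 'ft_force': [0.4384, 1.0113, 0.072], 'torque': [-0.0175, -0.0013, -0.0264], 'grip_width': 0.0013}
r mm 40.70096797182191 phi 2.2014484705830353 axis torque (np.float64(-0.0650400759039186), np.float64(-0.03868379808881611))
[0.84, 0.02, -0.25]
[0.34, 0.51, -0.02]
[0.27, 0.55, -0.01]
[0.19, 0.58, -0.01]
[0.12, 0.6, -0.01]
[0.04, 0.61, -0.01]
```

Emit:
{"op": "servo_tool", "data": {
  "deltas": [
    [[0.7, 0, 0], 0, 0],
    [[0.35, 0.5, 0], 0, 0],
    [[0.3, 0.55, 0], 0, 0],
    [[0.2, 0.6, 0], 0, 0]
  ]
}}

```text
clock: 19.92
position: [0.508, 0.3114, 0.1936]
ee_rot: [0.757, 0.653, -0.014, 0.003]
ft_force: [-5.6, -2.3, 0.7]
grip_width: 0.002
```

```bash
python3 -c "
from h import *
circ(6,-.12)"
```

```text
{'clock': 19.9167, 'joint_pos': [0.0647, 0.4452, -0.9187, 1.5013, 0.3575, 1.4001, 0.545], 'position': [0.508, 0.3114, 0.1936], 'ee_rot': [0.7574, 0.6528, -0.014, 0.0028], 'ft_force': [-5.6216, -2.3143, 0.7247], 'torque': [-0.3608, 0.9625, -0.0072], 'grip_width': 0.0018}
r mm 46.10411114558081 phi 1.6569906960616718 axis torque (np.float64(0.2602387653491237), np.float64(0.2673998107415463))
[0.18, 0.53, -0.15]
[0.03, 0.56, -0.01]
[-0.04, 0.56, -0.01]
[-0.1, 0.55, -0.01]
[-0.17, 0.54, -0.0]
[-0.23, 0.51, -0.0]
```

Torque is up to 0.27 N m at about 3.0 rad, so the foot is now on the bush. Continuing in small steps.

Emit:
{"op": "servo_tool", "data": {
  "deltas": [
    [[0.15, 0.5, 0], 0, 0],
    [[0, 0.5, 0], 0, 0]
  ]
}}

```text
clock: 20.08
position: [0.5186, 0.3125, 0.1939]
ee_rot: [0.757, 0.653, -0.015, 0.002]
ft_force: [-5.1, -1.5, 1.2]
grip_width: 0.003
```

```bash
python3 -c "
from h import *
circ(5,-.12)"
```

```text
{'clock': 20.0833, 'joint_pos': [0.0542, 0.467, -0.91, 1.4734, 0.3699, 1.4109, 0.5506], 'position': [0.5186, 0.3125, 0.1939], 'ee_rot': [0.7571, 0.6532, -0.0146, 0.0022], 'ft_force': [-5.074, -1.5489, 1.191], 'torque': [-0.0819, 0.9257, -0.0427], 'grip_width': 0.0028}
r mm 47.43413032549505 phi 1.4302554679847441 axis torque (np.float64(0.18535249804321108), np.float64(0.22801821469807032))
[-0.08, 0.56, -0.12]
[-0.1, 0.56, -0.01]
[-0.16, 0.54, -0.0]
[-0.23, 0.52, -0.0]
[-0.29, 0.49, -0.0]
```

Emit:
{"op": "servo_tool", "data": {
  "deltas": [
    [[-0.1, 0.5, 0], 0, 0],
    [[-0.1, 0.5, 0], 0, 0],
    [[-0.15, 0.5, 0], 0, 0]
  ]
}}

```text
clock: 20.33
position: [0.5334, 0.3081, 0.1939]
ee_rot: [0.756, 0.654, -0.015, 0.001]
ft_force: [-4.6, 0.7, 0.9]
grip_width: 0.001
```

```bash
python3 -c "
from h import *
circ(5,-.12)"
```

```text
{'clock': 20.3333, 'joint_pos': [0.0535, 0.4897, -0.9, 1.4434, 0.3814, 1.4212, 0.5696], 'position': [0.5334, 0.3081, 0.1939], 'ee_rot': [0.7564, 0.654, -0.0147, 0.0009], 'ft_force': [-4.6046, 0.7081, 0.8975], 'torque': [0.2827, 0.9459, -0.1162], 'grip_width': 0.0007}
r mm 47.724557836373485 phi 1.1052166766791611 axis torque (np.float64(0.0953205506146422), np.float64(0.2115357377360106))
[-0.28, 0.5, -0.11]
[-0.27, 0.49, -0.0]
[-0.33, 0.46, -0.0]
[-0.38, 0.42, 0.0]
[-0.43, 0.37, 0.0]
```

Plateau at 0.21 N m, about 3.6 rad in all.

Emit:
{"op": "servo_tool", "data": {
  "deltas": [
    [[-0.28, 0.5, 0], 0, 0],
    [[-0.27, 0.5, 0], 0, 0],
    [[-0.33, 0.45, 0], 0, 0]
  ]
}}

```text
clock: 20.58
position: [0.547, 0.2989, 0.1941]
ee_rot: [0.756, 0.655, -0.014, -0.001]
ft_force: [-4.8, 3.2, 0.1]
grip_width: 0.001
```

```bash
python3 -c "
from h import *
circ(5,-.12)"
```

```text
{'clock': 20.5833, 'joint_pos': [0.0653, 0.5039, -0.8928, 1.4234, 0.3871, 1.4265, 0.5965], 'position': [0.547, 0.2989, 0.1941], 'ee_rot': [0.7556, 0.6549, -0.0139, -0.0006], 'ft_force': [-4.7979, 3.1606, 0.1213], 'torque': [0.5545, 0.7791, -0.0723], 'grip_width': 0.0006}
r mm 48.39978779193196 phi 0.7612016162085685 axis torque (np.float64(0.19864752701218163), np.float64(0.27093285436416703))
[-0.49, 0.33, -0.09]
[-0.42, 0.37, 0.0]
[-0.46, 0.32, 0.0]
[-0.5, 0.26, 0.01]
[-0.53, 0.2, 0.01]
```

Emit:
{"op": "servo_tool", "data": {
  "deltas": [
    [[-0.45, 0.35, 0], 0, 0],
    [[-0.42, 0.37, 0], 0, 0]
  ]
}}

```text
clock: 20.75
position: [0.5537, 0.2896, 0.1944]
ee_rot: [0.755, 0.655, -0.013, -0.001]
ft_force: [-3.3, 3.3, -0.5]
grip_width: -0.002
```

```bash
python3 -c "
from h import *
circ(4,-.12)"
```

```text
{'clock': 20.75, 'joint_pos': [0.0812, 0.5051, -0.8904, 1.4201, 0.3867, 1.4259, 0.6169], 'position': [0.5537, 0.2896, 0.1944], 'ee_rot': [0.7553, 0.6553, -0.013, -0.0012], 'ft_force': [-3.3481, 3.3464, -0.5405], 'torque': [0.6817, 0.5701, -0.0629], 'grip_width': -0.0018}
r mm 48.22184362047586 phi 0.524493658935905 axis torque (np.float64(0.157672219340613), np.float64(0.22052797956358688))
[-0.54, 0.22, -0.05]
[-0.5, 0.26, 0.0]
[-0.53, 0.2, 0.01]
[-0.55, 0.14, 0.01]
```

Still sliding at 0.22 N m, about 4.2 rad.

Emit:
{"op": "servo_tool", "data": {
  "deltas": [
    [[-0.52, 0.22, 0], 0, 0],
    [[-0.5, 0.25, 0], 0, 0]
  ]
}}

```text
clock: 20.92
position: [0.5578, 0.2784, 0.1947]
ee_rot: [0.755, 0.655, -0.012, -0.001]
ft_force: [-2.7, 3.9, -0.2]
grip_width: -0.002
```

```bash
python3 -c "
from h import *
circ(4,-.12)"
```

```text
{'clock': 20.9167, 'joint_pos': [0.1027, 0.4998, -0.8899, 1.4256, 0.3829, 1.4225, 0.6376], 'position': [0.5578, 0.2784, 0.1947], 'ee_rot': [0.7552, 0.6554, -0.0122, -0.0014], 'ft_force': [-2.6726, 3.8583, -0.1743], 'torque': [0.7483, 0.387, -0.0553], 'grip_width': -0.0019}
r mm 47.589607404227436 phi 0.2748696337760077 axis torque (np.float64(0.15590237552005703), np.float64(0.21124421500360313))
[-0.55, 0.14, -0.02]
[-0.55, 0.13, 0.01]
[-0.56, 0.07, 0.01]
[-0.56, -0.0, 0.01]
```

Emit:
{"op": "servo_tool", "data": {
  "deltas": [
    [[-0.55, 0.14, 0], 0, 0],
    [[-0.55, 0.1, 0], 0, 0]
  ]
}}

```text
clock: 21.08
position: [0.559, 0.2674, 0.1951]
ee_rot: [0.755, 0.656, -0.011, -0.002]
ft_force: [-2.5, 8.8, -1.0]
grip_width: -0.004
```

```bash
python3 -c "
from h import *
circ(4,-.12)"
```

```text
{'clock': 21.0833, 'joint_pos': [0.1275, 0.4893, -0.8918, 1.438, 0.375, 1.416, 0.6581], 'position': [0.559, 0.2674, 0.1951], 'ee_rot': [0.755, 0.6556, -0.011, -0.0022], 'ft_force': [-2.4895, 8.777, -1.0155], 'torque': [1.6692, 0.3371, -0.1175], 'grip_width': -0.0043}
r mm 47.022424646587034 phi 0.03979530837772463 axis torque (np.float64(0.29951237795186925), np.float64(0.41704743899291985))
[-0.56, 0.07, 0.01]
[-0.56, 0.0, 0.01]
[-0.56, -0.07, 0.01]
[-0.55, -0.13, 0.01]
```

The torque rose sharply from its plateau: 0.30 N m with the moment reading included, 0.42 from force alone. The bush has bottomed, so I stop here, back off and go over to the other side of the bar.

Emit:
{"op": "servo_tool", "data": {
  "deltas": [
    [[0.6, -0.1, 0], 0, 0],
    [[0.4, 0, -1], 0, 0],
    [[0, 0, -2.5], 0, 0],
    [[0, 0, -2.5], 0, 0],
    [[0, 0, -1], 0, 0],
    [[0, 0, 0], 0, 0]
  ]
}}

```text
clock: 21.58
position: [0.564, 0.2739, 0.2691]
ee_rot: [0.757, 0.653, -0.011, 0.001]
ft_force: [0.9, 0.0, -0.8]
grip_width: 0.0
```

```bash
python3 -c "
from h import *
to(.538,.2255,.265)"
```

```text
{'clock': 21.5833, 'joint_pos': [0.0957, 0.4683, -0.8986, 1.3019, 0.362, 1.5596, 0.6639], 'position': [0.564, 0.2739, 0.2691], 'ee_rot': [0.7572, 0.6531, -0.0113, 0.001], 'ft_force': [0.9011, 0.0114, -0.7502], 'torque': [0.0282, -0.0361, 0.0229], 'grip_width': 0.0005}
shift [-5.16 -1.85  0.53]
```

Emit:
{"op": "servo_tool", "data": {
  "deltas": [
    [[-1.5, -0.5, 0], 0, 0],
    [[-2, -0.7, 0], 0, 0],
    [[-1.4, -0.6, 0], 0, 0],
    [[0, 0, 0], 0, 0],
    [[0, 0, 0], 0, 0]
  ]
}}

```text
clock: 22.0
position: [0.5388, 0.2258, 0.2677]
ee_rot: [0.757, 0.653, -0.012, 0.002]
ft_force: [0.2, 0.0, -0.0]
grip_width: -0.001
```

```bash
python3 -c "
from h import *
to(.538,.2255,.195)"
```

```text
{'clock': 22.0, 'joint_pos': [0.2281, 0.366, -0.921, 1.4245, 0.2947, 1.5166, 0.7395], 'position': [0.5388, 0.2258, 0.2677], 'ee_rot': [0.7574, 0.6528, -0.0121, 0.0021], 'ft_force': [0.2175, 0.0196, -0.0065], 'torque': [0.0425, -0.076, 0.0214], 'grip_width': -0.0011}
shift [0.12 0.02 7.27]
```

Emit:
{"op": "servo_tool", "data": {
  "deltas": [
    [[0, 0, 1.5], 0, 0],
    [[0, 0, 2.5], 0, 0],
    [[0, 0, 2], 0, 0],
    [[0, 0, 0.8], 0, 0],
    [[0, 0, 0.2], 0, 0],
    [[0, 0, 0], 0, 0]
  ]
}}

```text
clock: 22.5
position: [0.5389, 0.2263, 0.1936]
ee_rot: [0.757, 0.653, -0.012, 0.002]
ft_force: [-0.3, 0.2, -0.2]
grip_width: 0.003
```

```bash
python3 -c "
from h import *
circ(20,.17)"
```

```text
{'clock': 22.5, 'joint_pos': [0.225, 0.4069, -0.9058, 1.538, 0.329, 1.3792, 0.7116], 'position': [0.5389, 0.2263, 0.1936], 'ee_rot': [0.7572, 0.6531, -0.012, 0.0022], 'ft_force': [-0.3001, 0.1973, -0.2404], 'torque': [0.0176, 0.0031, -0.0007], 'grip_width': 0.0031}
r mm 47.51788812384202 phi -0.9690870642589463 axis torque (np.float64(-0.007170329521042738), np.float64(-0.006449483919257751))
[0.63, 0.5, -0.16]
[0.67, 0.43, -0.02]
[0.74, 0.31, -0.02]
[0.78, 0.18, -0.02]
[0.8, 0.05, -0.02]
[0.79, -0.09, -0.02]
[0.77, -0.22, -0.01]
[0.72, -0.35, -0.01]
[0.65, -0.47, -0.01]
[0.56, -0.57, -0.0]
[0.46, -0.66, -0.0]
[0.34, -0.72, 0.0]
[0.21, -0.77, 0.01]
[0.08, -0.79, 0.01]
[-0.06, -0.8, 0.01]
[-0.19, -0.77, 0.01]
[-0.32, -0.73, 0.02]
[-0.44, -0.67, 0.02]
[-0.55, -0.58, 0.02]
[-0.64, -0.48, 0.02]
```

Emit:
{"op": "servo_tool", "data": {
  "deltas": [
    [[0.6, 0.5, 0], 0, 0],
    [[0.7, 0.4, 0], 0, 0],
    [[0.75, 0.3, 0], 0, 0],
    [[0.8, 0.2, 0], 0, 0],
    [[0.8, 0.05, 0], 0, 0],
    [[0.8, -0.1, 0], 0, 0],
    [[0.75, -0.2, 0], 0, 0],
    [[0.7, -0.35, 0], 0, 0]
  ]
}}

```text
clock: 23.17
position: [0.5604, 0.2884, 0.1953]
ee_rot: [0.758, 0.652, -0.011, 0.004]
ft_force: [-0.9, -1.4, -0.2]
grip_width: -0.001
```

```bash
python3 -c "
from h import *
circ(12,.17)"
```

```text
{'clock': 23.1667, 'joint_pos': [0.0741, 0.5089, -0.8821, 1.4102, 0.3964, 1.4262, 0.6098], 'position': [0.5604, 0.2884, 0.1953], 'ee_rot': [0.7584, 0.6517, -0.0108, 0.0036], 'ft_force': [-0.8848, -1.3891, -0.2036], 'torque': [-0.3802, -0.1414, 0.0443], 'grip_width': -0.0008}
r mm 53.5928806740224 phi 0.4418027303979834 axis torque (np.float64(-0.0027203143525939694), np.float64(-0.04702336224381991))
[0.25, -1.05, 0.03]
[0.53, -0.6, -0.01]
[0.42, -0.68, -0.0]
[0.3, -0.74, 0.0]
[0.17, -0.78, 0.0]
[0.03, -0.8, 0.01]
[-0.1, -0.79, 0.01]
[-0.23, -0.76, 0.01]
[-0.36, -0.71, 0.01]
[-0.47, -0.64, 0.02]
[-0.58, -0.55, 0.02]
[-0.66, -0.45, 0.02]
```

Emit:
{"op": "servo_tool", "data": {
  "deltas": [
    [[0.25, -1, 0], 0, 0],
    [[0.5, -0.6, 0], 0, 0],
    [[0.4, -0.7, 0], 0, 0],
    [[0.3, -0.75, 0], 0, 0],
    [[0.15, -0.8, 0], 0, 0],
    [[0, -0.8, 0], 0, 0],
    [[-0.1, -0.8, 0], 0, 0],
    [[-0.25, -0.75, 0], 0, 0],
    [[-0.35, -0.7, 0], 0, 0]
  ]
}}

```text
clock: 23.92
position: [0.4868, 0.3132, 0.1966]
ee_rot: [0.757, 0.653, -0.008, 0.004]
ft_force: [2.4, 1.0, -0.1]
grip_width: -0.001
```

```bash
python3 -c "
from h import *
circ(1,.17)
to(.42,.36,.30)"
```

```text
{'clock': 23.9167, 'joint_pos': [0.0844, 0.3954, -0.9387, 1.5538, 0.3282, 1.3751, 0.5353], 'position': [0.4868, 0.3132, 0.1966], 'ee_rot': [0.7574, 0.6528, -0.0084, 0.0038], 'ft_force': [2.4247, 0.9823, -0.1179], 'torque': [0.1083, -0.5269, 0.051], 'grip_width': -0.0011}
r mm 53.927884926344355 phi 2.057370654183802 axis torque (np.float64(-0.0893279255454353), np.float64(-0.14035094537797788))
[-1.08, -0.19, 0.18]
{'clock': 23.9167, 'joint_pos': [0.0844, 0.3954, -0.9387, 1.5538, 0.3282, 1.3751, 0.5353], 'position': [0.4868, 0.3132, 0.1966], 'ee_rot': [0.7574, 0.6528, -0.0084, 0.0038], 'ft_force': [2.4247, 0.9823, -0.1179], 'torque': [0.1083, -0.5269, 0.051], 'grip_width': -0.0011}
shift [  3.46  -7.35 -10.36]
```

Wound back about 2.7 rad, or 17 mm. Backing off and lifting clear.

Emit:
{"op": "servo_tool", "data": {
  "deltas": [
    [[0.4, 0.5, 0], 0, 0],
    [[0, 0, -1.5], 0, 0],
    [[0, 0, -3], 0, 0],
    [[0, 0, -3.5], 0, 0],
    [[0, 0, -3], 0, 0],
    [[0, -2, 0], 0, 0],
    [[0, -3, 0], 0, 0],
    [[0, -3, 0], 0, 0],
    [[0, -1.5, 0], 0, 0],
    [[0, 0, 0], 0, 0],
    [[0, 0, 0], 0, 0]
  ]
}}

```text
clock: 24.83
position: [0.3928, 0.3322, 0.3122]
ee_rot: [0.758, 0.652, -0.011, 0.002]
ft_force: [0.6, -0.3, 0.4]
grip_width: 0.0
```

```bash
python3 -c "
from h import *
st()
p,d=eyes.camera('side'); t,_=eyes.camera('top')
a=cv2.resize(p[205:315,245:355],(500,500),interpolation=cv2.INTER_CUBIC); b=cv2.resize(p[258:303,262:337],(750//2*2,450),interpolation=cv2.INTER_CUBIC)
W=np.zeros((600,800,3),np.uint8); W[:450,:750]=b; W[450:,:]=0
s=cv2.resize(p[200:310,240:350],(150,150)); W[450:,:150]=s; cv2.imwrite('pics/fin.png',W)
C=load('side')
# depth cross check of bush area
P=np.array([[.512,.2655,.032],[.512,.2655,.042]]); print(proj(C,P))
"
```

```text
{'clock': 24.8333, 'joint_pos': [0.1183, 0.1783, -1.0222, 1.5174, 0.1516, 1.5539, 0.5186], 'position': [0.3928, 0.3322, 0.3122], 'ee_rot': [0.7579, 0.6523, -0.0113, 0.002], 'ft_force': [0.5792, -0.2956, 0.3645], 'torque': [-0.0452, -0.0065, -0.0474], 'grip_width': 0.0002}
[[283.38999602 280.15359697]
 [283.36608567 277.53416676]]
```

View pics/fin.png

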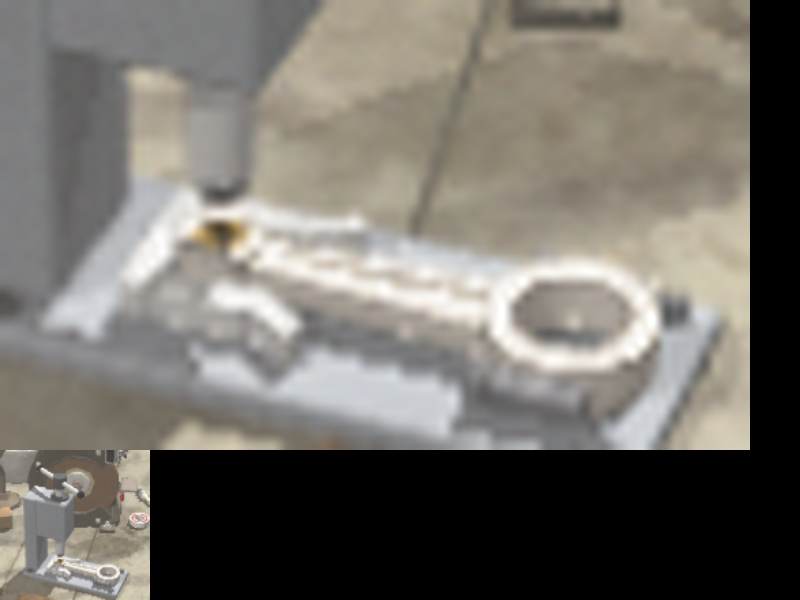

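The bush shows as a flat brass ring level with the eye at (222,233), with no wall standing proud. The foot, at (222,195), hangs clear of it by about 13 mm, and the rod is still in the nest. Handing in.

```bash
python3 -c "
from h import *
order.hand_in(); st()"
```

```text
the job is handed in; nothing more can be done
the job is handed in; nothing more can be done
```

The bush is pressed home and the job is handed in. The rod is still seated in the nest against the stop, and the gripper was clear of everything at hand-in.

- **Seating:** I slid the rod in until it met the stop at about 7 N, then released it. It lay flat and in line. One camera reading put the eye about 2.4 mm short of the stop position, which disagrees with the contact but is inside the 4 mm allowance.
- **Pressing:** I wound the handle clockwise about 2.7 rad from one end of the bar, then about 1.9 rad from the other. The bush slid at a steady 0.2 N m or so, and I stopped when the torque jumped at about 4.7 rad in all.
- **Backing off:** I then wound the handle back about 2.7 rad, which lifts the ram about 17 mm.
- **Final check:** The last side picture shows the bush flush, the foot about 13 mm clear above it, and the rod in place. The clock read 24.8 s just before I handed in.

**Checks that disagreed:**
- **Peak force on the bush:** the two torque estimates at bottoming were 0.30 and 0.42 N m, about 37 N and 56 N. The higher one is close to the 60 N limit.
- **Fingertips:** they stood about 24 mm farther back than the reported tool point, so my first two grasps closed above the rod without touching it. I corrected for this afterwards.

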